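# Rack the rinsed counting chambers to dry

## Robot

A 7-joint arm with a two-finger parallel gripper is mounted at the origin on the work surface. World frame = base frame: x ahead of the robot, y to its left, z up, the work surface at z = 0. Lengths are in m, angles in rad, forces in N, time in s.
With the tool pointing down it reaches from about 0.4 to 0.875 m from the base axis. Payload 19.3 kg.
Tool frame: the origin (TCP) lies at the very end of the fingers, on their centre line; the grasp point (between the pads) lies 19 mm behind it; z points along the fingers, y is the direction in which the jaws open and shut (so a half turn about z gives the same grasp; the last joint's range is limited). The gripper opens to 85 mm and grips with 20 to 120 N. Pads are 22 mm wide; open, the fingers measure 114 mm over their backs; the gripper's body (76 mm by 85 mm) begins 54 mm behind the grasp point. The pads swing forward as they close: fully open they stand 13 mm farther back than shut.
Start: joints at [1.257, 0.521, -0.036, 1.599, 0.021, 1.021, -0.113], TCP at [0.151, -0.607, 0.204] pointing down, gripper open.
Joint ranges: [-2.91, 2.91], [-0.3, 2.13], [-1.5, 1.42], [0.17, 2.43], [-1.26, 4.41], [0.16, 1.93], [-2.52, 2.52]. Speed limits (rad/s): [1.89, 1.89, 2.39, 2.39, 3.01, 3.01, 3.01].

## Interface

Orientations are given as [roll, pitch, yaw] about the fixed x, y, z axes, in that order (R = Rz(yaw) Ry(pitch) Rx(roll)).
In Python, from workcell import bot gives the robot as it stands.
- The arm moves only by the tool carry_out, never from a script. Its argument "targets" is a list of rows, each a list of 7 numbers: the shift along the tool's x, y, z in mm, then the turn, a rotation vector about the tool's x, y, z in units of 6 degrees (1.0 is 6 degrees), then the closure in counts, from 0 (fully open) to 255 (shut). A call has 1 to 5 rows; each row shifts and turns the commanded pose from where the row before left it, along the tool's axes as they then stand; what a row does not reach is not made up. A row lasts 1/12 s, in which the tool goes at most 41.7 mm and 7.16 degrees, less where a joint would pass 70% of its speed; a pose out of reach is approached as far as the arm can. A call is refused whole if a number of a shift passes 41.7 or a number of a turn 1, either way. A call with a gripper value outside its range is refused whole. The fingers move at their own pace and stop on an object; "force" is the grip in N (left out, the last holds). Time passes only in rows, so rows that do not move let the fingers close. It gives the time, the measured TCP pose, the force and the opening at its end, in the units of the state.
- bot.observe(): the state, without advancing time (a new reading comes with each control period).
- bot.grab_frame(name): name is "side" or "top"; returns a dict with "color" (420x560x3 uint8, red, green, blue), "z_map" (420x560 float32, m along the optical axis (not along the pixel's ray), 0 where there is no reading), "K" (3x3 intrinsics, pixels), "cam_to_world" (4x4, takes a point from camera to world coordinates). Camera axes: x right, y down, z forward; pixel columns grow to the right and rows downward; lengths in m; the calibration is good to about 2 mm. A picture is of the moment at which its call begins.
- bot.job_done(): hands the job in, once; it reports no verdict.
The state is a dict: "clock": time; "qpos": joint angles; "qd": joint speeds; "joint_efforts": joint torques, N m; "position": TCP position; "tool_rot": TCP orientation; "force": force on the tool from outside, world axes, zero at the start; "moment": the same for the moment, N m; "grip_width": finger opening in m.
Only numpy, scipy, OpenCV 4.12 (cv2) and the standard library are available. Lean on these libraries where they do the work, as an engineer would, in place of code of your own. Each camera call takes 0.05 s, during which the arm holds its last target. There are 200 camera calls.

## Task

The rinsed counting chambers on the rubber mat have to be dried. First slide the drip tray fully home under the drying rack, then lay every chamber on the rack's sloping board, lengthways up the slope with its lower end against the lip and a clear gap to its neighbours; they are glass, so grip them lightly. When all are on, turn the timer clockwise to the 60 degree mark, and leave the other things on the bench alone.

Things in the scene. Friction and masses are not known exactly. Their poses are not given: they have to be found in the camera images.
- chamber1: counting chamber: flat glass block 76 (own x) x 36 (own y) x 7 mm (own z), a ruled well in its face; 45 g. Origin at its middle. Starts flat on the 4 mm rubber mat. May end either face out, either end down. Cracks if the fingers press on it with over 80 N (both pads added up: grip with 20 to 30 N a pad). Absent in some starts (None throughout)
- chamber2: counting chamber: flat glass block 76 (own x) x 36 (own y) x 7 mm (own z), a ruled well in its face; 45 g. Origin at its middle. Starts flat on the 4 mm rubber mat. May end either face out, either end down. Cracks if the fingers press on it with over 80 N (both pads added up: grip with 20 to 30 N a pad). Absent in some starts (None throughout)
- chamber3: counting chamber: flat glass block 76 (own x) x 36 (own y) x 7 mm (own z), a ruled well in its face; 45 g. Origin at its middle. Starts flat on the 4 mm rubber mat. May end either face out, either end down. Cracks if the fingers press on it with over 80 N (both pads added up: grip with 20 to 30 N a pad). Absent in some starts (None throughout)
- chamber4: counting chamber: flat glass block 76 (own x) x 36 (own y) x 7 mm (own z), a ruled well in its face; 45 g. Origin at its middle. Starts flat on the 4 mm rubber mat. May end either face out, either end down. Cracks if the fingers press on it with over 80 N (both pads added up: grip with 20 to 30 N a pad). Absent in some starts (None throughout)
- chamber5: counting chamber: flat glass block 76 (own x) x 36 (own y) x 7 mm (own z), a ruled well in its face; 45 g. Origin at its middle. Starts flat on the 4 mm rubber mat. May end either face out, either end down. Cracks if the fingers press on it with over 80 N (both pads added up: grip with 20 to 30 N a pad). Absent in some starts (None throughout)
- chamber6: counting chamber: flat glass block 76 (own x) x 36 (own y) x 7 mm (own z), a ruled well in its face; 45 g. Origin at its middle. Starts flat on the 4 mm rubber mat. May end either face out, either end down. Cracks if the fingers press on it with over 80 N (both pads added up: grip with 20 to 30 N a pad). Absent in some starts (None throughout)
- rack: fixed steel drying rack, 140 mm deep (x), 390 mm wide (y), carrying the sloping board; a grey blower box 130 x 96 mm, 70 mm high, joins its -y end (box centre at y = -245 mm). Origin on the bench under the middle of the 390 mm part; its front, with the drip tray, looks to its -x
- board: sloping board, 104 x 382 mm, rising 30 degrees to the back. x up the slope, y along the lip, z out of the slope. Origin: mid-width, on the lip's inner face, level with the tops of 2 ribs (along y at x = 20, 72 mm; the plate is 4 mm below), 50 mm above bench. Lip 9 mm proud, cheeks 12 mm at y = +-191 mm. A chamber against the lip has its origin at x 38, z 3.5 mm. Glass may stay put or creep down to the lip
- tray (a joint): white plastic drip tray under the board, slides along the rack's x; 0 = fully home, grows (m) as it is pulled out towards the rack's front, up to 0.10; moves with about 1 N and stays where left
- tray_front (a point): middle of the outer face of the drip tray's front panel, which is upright, 382 mm wide, 34 mm high (3 to 37 mm above the bench), faces the rack's -x. When home it is 71 mm in front of the rack's origin
- timer (a joint): mechanical drying timer on top of the blower box: 0 = off, grows (rad) as it is turned clockwise seen from above; turns easily (0.04 N m) and stays where left. The scale has a tick each 30 degrees, a long one at 0, 60 and 120 degrees; the 60 degree mark is 1.05 rad
- timer_grip (a point): middle of the timer knob's upright grip bar, at the height to grip it; on its axis, 107 mm above the bench. The bar is 42 mm long, 14 mm thick, 32 mm high (top 7 mm above this point), on a 44 mm disc; at 0 it runs along the rack's x
- dropper: small amber glass dropper bottle, 38 mm across, 85 mm tall, standing; bystander, leave alone. Origin at the middle of its underside
- slidebox: shut grey slide box, 100 x 170 x 30 mm; bystander, leave alone. Origin at the middle of its underside
- tally: round steel hand tally counter lying flat, 46 mm across, 20 mm high; bystander, leave alone. Origin at the middle of its underside
- petri: covered clear petri dish, 90 mm across, 15 mm high; bystander, leave alone. Origin at the middle of its underside

How it is judged:
By the outcome, as a careful person would: the job done as asked, in the order asked, and still so for the second after the job is handed in, with the robot touching nothing.
Of chamber1, chamber2, chamber3, chamber4, chamber5, chamber6 only 4 to 6 are there at a start; the rules pass over those that are not, and their reading is None.
At some moment in a run one of chamber1, chamber2, chamber3, chamber4, chamber5, chamber6 may be knocked a few centimetres aside while the robot is not near it.
Once in a run the grip may slacken for a moment while it holds something.
It also fails if it takes over 210 s, if anything falls off the work surface, if the arm or the gripper's body presses on something with over 40 N, if the wrist force passes 120 N, or if a joint passes its speed limit or range.

## Working session

There is one attempt and no reset: what is moved stays moved. The work goes in short steps, Python scripts to look and compute and a tool call to move; the robot and the scene stay as the last step left them, time stands still between calls to the robot, and variables do not carry over. Pictures are saved under pics/ and viewed, about 12 in all and at most 16, crops included, and the job is handed in when it is done.

Besides the shell and the picture viewer there is one more tool, called after "Call:" as a command line: name --pt "numbers of a row" for each row, then --argument value for the rest. carry_out: Moves the arm, as the interface text tells. Its arguments: {"type":"object","properties":{"targets":{"type":"array","items":{"type":"array","items":{"type":"number"}}},"force":{"type":"number"}},"required":["targets"]}

```bash
mkdir -p pics; ls
python3 - <<'E'
from workcell import bot
import cv2,numpy as np
print(bot.observe())
for n in("top","side"):
    f=bot.grab_frame(n); np.savez(f'/tmp/{n}0.npz',**f)
    cv2.imwrite(f'pics/{n}0.png',cv2.resize(f['color'][:,:,::-1],(784,588)))
    print(n,f['K'].tolist(),np.round(f['cam_to_world'],4).tolist())
E
```

```text
pics
{'clock': 0.0, 'qpos': array([ 1.25678628,  0.52198979, -0.03632695,  1.59998402,  0.02118984,
        1.02108319, -0.1127982 ]), 'qd': array([ 0.00061888, -0.00067438,  0.00048322, -0.0002103 ,  0.00051753,
       -0.00137904,  0.00187088]), 'joint_efforts': array([ 6.66721626e-04, -9.27102256e+01,  1.98153824e+00, -3.69922435e+01,
        1.81573274e-02,  8.30375677e-03, -4.75004313e-06]), 'position': array([ 0.15075784, -0.60618433,  0.20304943]), 'tool_rot': array([-3.14051499e+00,  6.76080145e-05,  2.43795770e-01]), 'force': array([-0.44616065,  1.22259211, -0.60498817]), 'moment': array([0.0181325 , 0.00094492, 0.03672774]), 'grip_width': 0.08530933451271806}
top [[523.4597318827671, 0.0, 283.0909648609997], [0.0, 523.4597318827671, 215.37810679745317], [0.0, 0.0, 1.0]] [[0.0003, -0.9984, 0.0567, 0.5273], [-1.0, -0.0001, 0.0046, 0.0227], [-0.0046, -0.0567, -0.9984, 1.4061], [0.0, 0.0, 0.0, 1.0]]
side [[405.98326761442115, 0.0, 279.54343123748646], [0.0, 405.98326761442115, 213.18987032963435], [0.0, 0.0, 1.0]] [[0.9518, -0.2154, 0.2183, 0.4012], [-0.3062, -0.7075, 0.6369, -0.5746], [0.0173, -0.6731, -0.7394, 0.8104], [0.0, 0.0, 0.0, 1.0]]
```

View pics/top0.png

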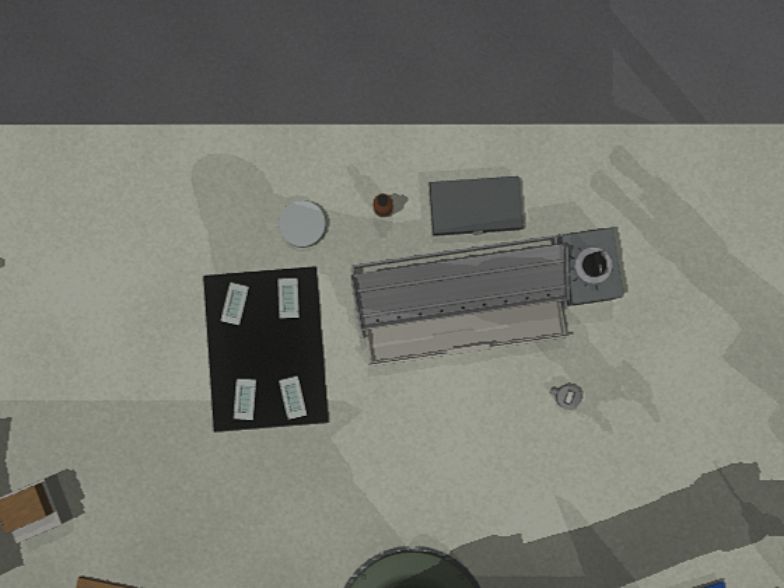

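View pics/side0.png

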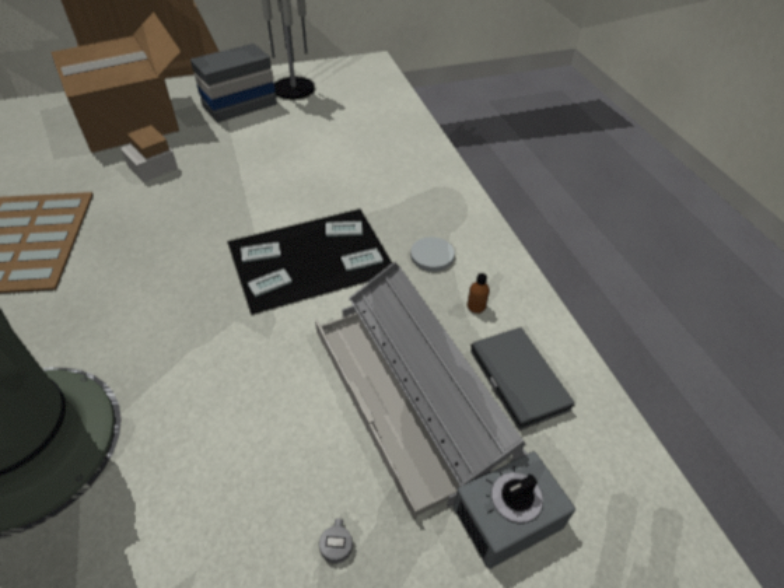

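```bash
cat > h.py <<'E'
import numpy as np,cv2
def grab(n,tag=None):
    from workcell import bot
    f=bot.grab_frame(n)
    if tag: np.savez(f'/tmp/{n}{tag}.npz',**f)
    return f
def load(n,tag): return dict(np.load(f'/tmp/{n}{tag}.npz'))
def rays(f,uv):
    uv=np.atleast_2d(uv).astype(float); K=f['K'];T=f['cam_to_world']
    d=np.c_[(uv-K[:2,2])/K[0,0],np.ones(len(uv))]
    return T[:3,3],d@T[:3,:3].T
def onplane(f,uv,z):
    o,d=rays(f,uv); return o+d*((z-o[2])/d[:,2])[:,None]
def cloud(f):
    v,u=np.mgrid[:420,:560]; o,d=rays(f,np.c_[u.ravel(),v.ravel()])
    return (o+d*f['z_map'].reshape(-1,1)).reshape(420,560,3)
def proj(f,P):
    T=f['cam_to_world'];p=(np.atleast_2d(P)-T[:3,3])@T[:3,:3]
    return p[:,:2]/p[:,2:]*f['K'][0,0]+f['K'][:2,2]
def tri(f,a,g,b):
    o1,d1=rays(f,a);o2,d2=rays(g,b);d1=d1[0];d2=d2[0]
    s=np.linalg.lstsq(np.c_[d1,-d2],o2-o1,rcond=None)[0]
    p,q=o1+d1*s[0],o2+d2*s[1]; return (p+q)/2,np.linalg.norm(p-q)
def blobs(f,z=0.011):
    """bright chambers inside the dark mat: contour -> (pixel centre, xy, yaw of long axis, size)"""
    g=f['color'].astype(int).max(2); dark=(g<45).astype(np.uint8)
    n,l,s,_=cv2.connectedComponentsWithStats(dark); P=onplane(f,_,0.004)
    ok=[i for i in range(1,n) if 1500<s[i,4] and P[i,1]>0.1 and .3<P[i,0]<.8]
    m=max(ok,key=lambda i:s[i,4]); hull=cv2.convexHull(np.argwhere(l==m)[:,::-1].astype(np.int32))
    M=np.zeros((420,560),np.uint8); cv2.fillConvexPoly(M,hull,1); M&=(g>75).astype(np.uint8)
    M=cv2.morphologyEx(M,cv2.MORPH_CLOSE,np.ones((3,3)))
    out=[]
    for c in cv2.findContours(M,cv2.RETR_EXTERNAL,cv2.CHAIN_APPROX_NONE)[0]:
        if cv2.contourArea(c)<150: continue
        W=onplane(f,c[:,0],z)[:,:2]
        (x,y),(w,h),a=cv2.minAreaRect((W*1e4).astype(np.float32))
        if w<h: a+=90
        a=(a+90)%180-90
        mm=cv2.moments(c); out.append(dict(px=(mm['m10']/mm['m00'],mm['m01']/mm['m00']),xy=np.r_[x,y]/1e4,yaw=a,size=np.sort([w,h])/10))
    return out
E
python3 - <<'E'
from h import *
t,s=load('top',0),load('side',0)
B,S=blobs(t),blobs(s)
for b in B:
    print('top',np.round(b['px'],1),b['xy'].round(4),round(b['yaw'],1),b['size'])
    q=proj(s,np.r_[b['xy'],.011])[0]
    k=min(S,key=lambda c:np.hypot(*(np.r_[c['px']]-q)))
    p,e=tri(t,b['px'],s,k['px']); print('   side xy',k['xy'].round(4),round(k['yaw'],1),k['size'],'tri',p.round(4),round(e,4))
C=cloud(t)
for u,v in [(300,218),(330,214),(300,205),(300,190),(330,200),(424,190),(400,235),(330,250),(420,210),(500,300)]: print((u,v),C[v,u].round(4))
a=cv2.resize(t['color'][150:280,240:460,::-1],None,fx=3.5,fy=3.5,interpolation=cv2.INTER_CUBIC)
cv2.imwrite('pics/rt.png',a)
a=cv2.resize(s['color'][180:405,215:425,::-1],None,fx=2.66,fy=2.66,interpolation=cv2.INTER_CUBIC)
cv2.imwrite('pics/rs.png',a)
E
```

```text
top [174.4 284.8] [0.4221 0.3175] -3.7 [38.33148499 75.50581665]
   side xy [0.4204 0.3183] -3.5 [43.26856689 79.28546143] tri [0.4212 0.3174 0.0112] 0.0022
top [208.7 283.7] [0.4254 0.2264] 13.5 [37.88323364 75.62076416]
   side xy [0.4232 0.2273] 12.7 [43.31162109 78.7934082 ] tri [0.4241 0.2264 0.0109] 0.0023
top [167.1 216.6] [0.6033 0.339 ] -13.4 [37.77981262 75.76776733]
   side xy [0.601  0.3402] -16.7 [41.19992371 78.71279297] tri [0.6027 0.3391 0.011 ] 0.0015
top [205.5 212.4] [0.6143 0.2366] 2.7 [37.96228638 74.0241333 ]
   side xy [0.6127 0.2368] 3.5 [43.64393005 78.89395142] tri [0.6135 0.2369 0.0104] 0.0021
(300, 218) [ 0.597  -0.0146  0.062 ]
(330, 214) [ 0.6074 -0.092   0.0598]
(300, 205) [ 0.6294 -0.0143  0.0766]
(300, 190) [ 0.666  -0.0139  0.0933]
(330, 200) [ 0.6421 -0.0907  0.0764]
(424, 190) [ 0.6656 -0.325   0.0964]
(400, 235) [ 0.5544 -0.2832  0.0058]
(330, 250) [ 0.5147 -0.0931  0.0409]
(420, 210) [ 0.617  -0.3209  0.0703]
(500, 300) [ 0.3819 -0.5476  0.0014]
```

View pics/rt.png

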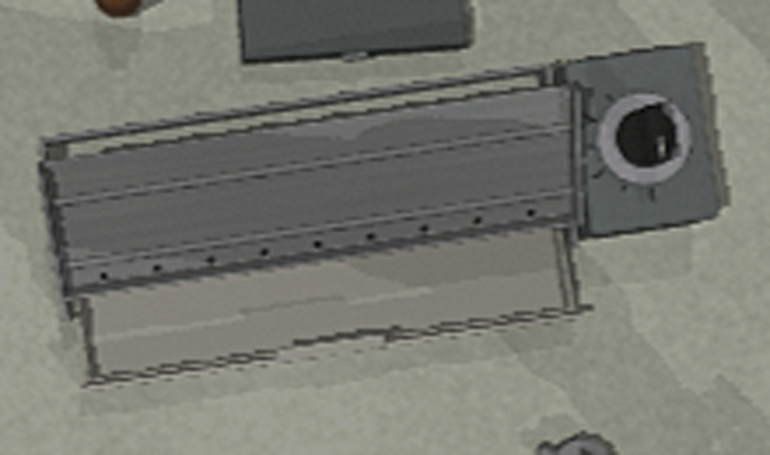

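View pics/rs.png

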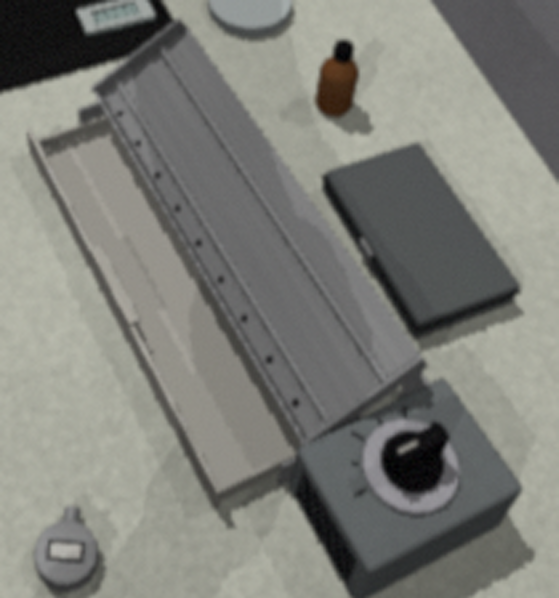

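```bash
python3 - <<'E'
from h import *
t,s=load('top',0),load('side',0)
C=cloud(t);g=t['color'].astype(float).mean(2)
# board plane by depth
def c2p(x,y): return np.r_[240+x/3.5,150+y/3.5]
def line(a,b,z,w=3,sign=1):
    a=c2p(*a);b=c2p(*b);P=[]
    for k in np.linspace(.05,.95,60):
        u,v=a+k*(b-a);u=int(round(u)); vs=np.arange(int(v)-w,int(v)+w+2)
        col=g[vs,u]*sign; i=col.argmax()
        if 0<i<len(col)-1:
            d=(col[i-1]-col[i+1])/(2*(col[i-1]-2*col[i]+col[i+1])+1e-9); P.append((u,vs[i]+d))
    W=onplane(t,P,z); p=np.polyfit(W[:,1],W[:,0],1)
    for _ in range(3):
        r=W[:,0]-np.polyval(p,W[:,1]);k=abs(r)<2*np.std(r)+1e-5;W=W[k];p=np.polyfit(W[:,1],W[:,0],1)
    print('line z',z,'x=%.4f+%.4f*(y+.09)'%(np.polyval(p,-.09),p[0]),'yaw',np.degrees(-np.arctan(p[0])).round(2),len(W),np.std(r).round(5))
line((50,205),(575,127),.086);line((60,262),(575,190),.060)
line((100,378),(585,310),.037,sign=-1)
line((80,290),(575,225),.056,sign=-1)
# plane on plate
m=np.zeros((420,560),np.uint8);cv2.fillConvexPoly(m,np.array([c2p(75,190),c2p(565,105),c2p(565,180),c2p(75,255)],np.int32),1)
P=C[m>0];P=P[np.isfinite(P).all(1)];A=np.linalg.lstsq(np.c_[P[:,:2],np.ones(len(P))],P[:,2],rcond=None)[0]
n=np.r_[-A[:2],1];print('plane',A,'tilt',np.degrees(np.arctan(np.hypot(*A[:2]))),'yaw',np.degrees(np.arctan2(A[1],A[0])),'z at (.63,-.09)',A@[.63,-.09,1])
# box & knob
def rect(mask,name):
    n,l,st,c=cv2.connectedComponentsWithStats(mask.astype(np.uint8));i=1+st[1:,4].argmax()
    Q=C[l==i];(x,y),(w,h),a=cv2.minAreaRect((Q[:,:2]*1e4).astype(np.float32));print(name,x/1e4,y/1e4,w/10,h/10,a,len(Q),np.median(Q[:,2]));return Q
near=(np.hypot(C[...,0]-.66,C[...,1]+.33)<.1)
rect(near&(C[...,2]>.058)&(C[...,2]<.083)&(C[...,1]<-.26),'box')
Q=rect(near&(C[...,2]>.1)&(C[...,1]<-.28),'bar')
U,S,V=np.linalg.svd(Q[:,:2]-Q[:,:2].mean(0));print('bar dir',np.degrees(np.arctan2(V[0,1],V[0,0])),Q.mean(0),S)
np.set_printoptions(linewidth=200)
print((C[175:205,410:440,2]*1000).astype(int)[::2,::2])
Cs=cloud(s);Q=Cs[(np.hypot(Cs[...,0]-.66,Cs[...,1]+.33)<.05)&(Cs[...,2]>.1)]
U,S,V=np.linalg.svd(Q[:,:2]-Q[:,:2].mean(0));print('side bar dir',np.degrees(np.arctan2(V[0,1],V[0,0])),Q.mean(0),Q[:,2].max(),S)
# cheek edges: profile along y just up slope middle
E
python3 - <<'E'
import sys;sys.path.insert(0,'.')
from h import *
t,s=load('top',0),load('side',0)
a=cv2.resize(t['color'][165:215,400:450,::-1],(400,400),interpolation=cv2.INTER_CUBIC)
b=cv2.resize(s['color'][325:385,340:400,::-1],(400,400),interpolation=cv2.INTER_CUBIC)
cv2.imwrite('pics/knob.png',np.clip(np.hstack([a,b])*2.0,0,255))
E
```

```text
line z 0.086 x=0.6509+-0.1479*(y+.09) yaw 8.41 54 0.00023
line z 0.06 x=0.6054+-0.1491*(y+.09) yaw 8.48 50 0.00032
line z 0.037 x=0.5175+-0.1474*(y+.09) yaw 8.38 52 0.00263
line z 0.056 x=0.5860+-0.1466*(y+.09) yaw 8.34 44 0.00056
plane [-1.37497663 -0.17490188  0.93986437] tilt 54.190623989693236 yaw -172.7507070563231 z at (.63,-.09) 0.08937025724262315
box 0.66774814453125 -0.3180090576171875 132.09366455078126 121.4147216796875 8.97299575805664 1809 0.07044701396858022
bar 0.669813134765625 -0.330637158203125 41.49752502441406 15.65657958984375 8.838353157043457 110 0.11193522019865687
bar dir -171.1724269680497 [ 0.66981435 -0.32901424  0.11148378] [0.12414108 0.04568026]
[[  71   69   72   71   69   62   68   79   70   70   69   67   73   68   71]
 [  75   72   71   68   73   75   77   80   73   73   66   69   68   68   66]
 [  66   69   70   79   73   76   73   75   78   71   77   73   70   68   74]
 [  73   69   72   77 1406   73   93  113  112  109   75   73   74   68   73]
 [  71   69   73   74   71   82   88  111  110  114   81   74   71   69   69]
 [  70   76   73   79   
[... 289 characters left out ...]
[  73   71   75   71   80   86   83   93  112  115  116   82   77   80   70]
 [  62   71   79   72   74   86   81   92  107  113  110   79   81   66   65]
 [  72   71   75   83   81   79   75   81   83   69   72   76   75   72   67]
 [  66   74   66   71   73   78   77   78   75   77   71 1406   71   76   72]
 [  70   72   74   73   69   74   74   79   77   80   72   69   65   70   67]
 [  66   73   72   72   75   68   70   68   69   74   72   62   71   67   68]]
side bar dir -171.66803882981065 [ 0.66623769 -0.33164344  0.1120387 ] 0.11833260631826725 [0.18733143 0.06568852][ WARN:0@0.072] global loadsave.cpp:1063 imwrite_ Unsupported depth image for selected encoder is fallbacked to CV_8U.
```

View pics/knob.png

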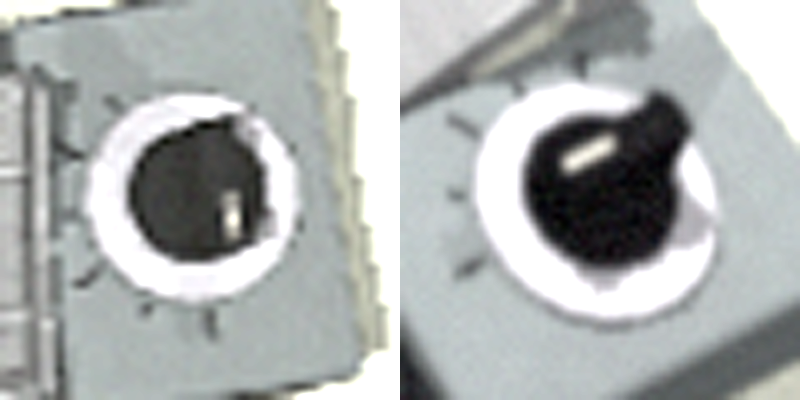

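Run:
```python
from h import *
t,s=load('top',0),load('side',0)
R=np.array([[.9892,.1464],[-.1464,.9892]]) # rack axes rows
c=lambda x,y:np.r_[240+x/3.5,150+y/3.5]
def show(n,p,z): W=onplane(t,p,z)[0]; print(n,W.round(4),'rack-axes',(R@W[:2]).round(4))
show('ring',(400+193/8,165+195/8),.075)
b=cv2.inRange(t['color'],(130,130,130),(255,255,255))
# horizontal brightness profile across cheeks at mid slope
g=t['color'].astype(float).mean(2).round().astype(int)
for v in (212,):
  print(g[v,248:268]);print(g[v-12,396:412])
show('Lcheek mid',c(52,225),.085);show('Rcheek mid',c(577,150),.085)
show('box nw',c(583,238),.07);show('box se top',c(718,215),.07);show('box ne',c(700,45),.07)
show('tray L',c(92,380),.037);show('tray R',c(583,308),.037)
show('ring plane',(400+193/8,165+195/8),.072)
# side ring
show_s=onplane(s,(340+(595-400)*60/400,325+200*60/400),.075)[0];print('side ring',show_s,R@show_s[:2])
```

```text
ring [ 0.6694 -0.331   0.075 ] rack-axes [ 0.6137 -0.4254]
[138 138 137 143 129  94  71  56  59  55  79 100  97  98  98  98  97  97
  96  95]
[92 94 93 94 96 95 84 62 75 90 65 66 85 57 42 71]
Lcheek mid [0.6052 0.1001 0.085 ] rack-axes [0.6133 0.0104]
Rcheek mid [ 0.6595 -0.2795  0.085 ] rack-axes [ 0.6115 -0.373 ]
box nw [ 0.5966 -0.2865  0.07  ] rack-axes [ 0.5482 -0.3707]
box se top [ 0.6134 -0.3851  0.07  ] rack-axes [ 0.5504 -0.4707]
box ne [ 0.7384 -0.3741  0.07  ] rack-axes [ 0.6756 -0.4781]
tray L [0.4923 0.0727 0.037 ] rack-axes [ 4.976e-01 -1.000e-04]
tray R [ 0.546  -0.2934  0.037 ] rack-axes [ 0.4971 -0.3702]
ring plane [ 0.6698 -0.3318  0.072 ] rack-axes [ 0.6139 -0.4263]
side ring [ 0.66893187 -0.33047258  0.075     ] [ 0.61332622 -0.4248351 ]
```

```bash
cat >> h.py <<'E'
from scipy.spatial.transform import Rotation as Ro, Slerp
TH=np.radians(8.42); A=np.array([[np.cos(TH),np.sin(TH)],[-np.sin(TH),np.cos(TH)]])
RX,RY=.6135,-.1805
def rack(x,y,z): return np.r_[A.T@[RX+x,RY+y],z]
def board(x,y,z):  # board frame -> world
    c,s=np.cos(np.pi/6),.5
    return rack(-.0451+x*c-z*s,y,.05+x*s+z*c)
def down(yaw,tilt=0): # tool down, tool x along yaw, tilt: lean so tool z goes into slope
    return Ro.from_euler('z',yaw,degrees=True)*Ro.from_euler('y',-tilt,degrees=True)*Ro.from_euler('x',180,degrees=True)
def plan(legs,grip):
    from workcell import bot
    o=bot.observe();p=o['position'];r=Ro.from_euler('xyz',o['tool_rot'])
    print('t %.2f at'%o['clock'],p.round(4),r.as_euler('xyz',degrees=True).round(1),'F',o['force'].round(1),'w',o['grip_width'].round(4))
    out=[]
    for P,Q in legs:
        P=np.asarray(P);n=int(max(np.ceil(np.linalg.norm(P-p)/.0405),np.ceil(np.degrees((r.inv()*Q).magnitude())/6),1))
        sl=Slerp([0,1],Ro.concatenate([r,Q]));p0=p
        for i in range(1,n+1):
            pt=p0+(P-p0)*i/n;qt=sl(i/n)
            sh=np.round(r.inv().apply(pt-p)*1e3,1);ro=np.round(np.degrees((r.inv()*qt).as_rotvec())/6,2)
            p=p+r.apply(sh/1e3);r=r*Ro.from_rotvec(np.radians(ro*6));out.append([*(sh+0).tolist(),*(ro+0).tolist(),grip])
        out.append(None)
    for x in out: print(x if x else '--')
E
python3 - <<'E'
from h import *
D=down(8.42)
plan([(rack(-.152,0,.2),D),(rack(-.152,0,.018),D)],255)
E
```

```text
Traceback (most recent call last):
  File "h.py", line 53, in plan
    print('t %.2f at'%o['clock'],p.round(4),r.as_euler('xyz',degrees=True).round(1),'F',o['force'].round(1),'w',o['grip_width'].round(4))
                                                                                                                ^^^^^^^^^^^^^^^^^^^^^
AttributeError: 'float' object has no attribute 'round'
```

```bash
sed -i "s/o\['grip_width'\].round(4)/round(o['grip_width'],4)/" h.py
python3 - <<'E'
from h import *
D=down(8.42)
plan([(rack(-.152,0,.2),D),(rack(-.152,0,.018),D)],255)
E
```

```text
t 0.10 at [ 0.1507 -0.6062  0.2031] [-179.9    0.    14. ] F [-0.1  0.4 -0.4] w 0.0856
[29.5, -26.7, 0.2, 0.0, 0.0, 0.06, 255]
[29.3, -26.9, 0.3, 0.0, 0.0, 0.06, 255]
[29.1, -27.0, 0.2, 0.0, 0.0, 0.06, 255]
[28.9, -27.3, 0.2, 0.0, 0.0, 0.07, 255]
[28.8, -27.4, 0.3, 0.0, 0.0, 0.06, 255]
[28.6, -27.7, 0.2, 0.0, 0.0, 0.06, 255]
[28.4, -27.8, 0.2, 0.0, 0.0, 0.06, 255]
[28.2, -28.0, 0.2, -0.01, 0.0, 0.06, 255]
[28.1, -28.1, 0.2, 0.0, 0.0, 0.06, 255]
[27.8, -28.4, 0.2, 0.0, 0.0, 0.07, 255]
[27.7, -28.5, 0.2, 0.0, 0.0, 0.06, 255]
[27.5, -28.8, 0.2, 0.0, 0.0, 0.06, 255]
[27.3, -28.9, 0.3, 0.0, 0.0, 0.06, 255]
[27.1, -29.0, 0.2, 0.0, 0.0, 0.06, 255]
[27.0, -29.3, 0.2, 0.0, 0.0, 0.06, 255]
--
[0.0, 0.0, 36.4, 0.0, 0.0, 0.0, 255]
[0.0, 0.0, 36.4, 0.0, 0.0, 0.0, 255]
[0.0, 0.0, 36.4, 0.0, 0.0, 0.0, 255]
[0.0, 0.0, 36.4, 0.0, 0.0, 0.0, 255]
[0.0, 0.0, 36.4, 0.0, 0.0, 0.0, 255]
--
```

Call:
carry_out --pt "29.5 -26.7 0.2 0 0 0.06 255" --pt "29.3 -27 0.2 0 0 0.06 255" --pt "29 -27 0.2 0 0 0.06 255" --pt "29 -27.3 0.2 0 0 0.06 255" --pt "28.8 -27.4 0.2 0 0 0.06 255" --force 25

```text
clock: 0.52
position: [0.2621, -0.4395, 0.2024]
tool_rot: [-3.141, 0.0, 0.212]
force: [1.9, -0.5, 0.2]
grip_width: 0.0254
```

Call:
carry_out --pt "28.6 -27.7 0.2 0 0 0.06 255" --pt "28.4 -27.8 0.2 0 0 0.06 255" --pt "28.2 -28 0.2 0 0 0.06 255" --pt "28 -28 0.2 0 0 0.06 255" --pt "27.8 -28.4 0.2 0 0 0.06 255"

```text
clock: 0.93
position: [0.3726, -0.2745, 0.2016]
tool_rot: [3.142, 0.0, 0.18]
force: [1.5, -1.2, 0.7]
grip_width: -0.0001
```

Call:
carry_out --pt "27.7 -28.5 0.2 0 0 0.06 255" --pt "27.5 -28.8 0.2 0 0 0.06 255" --pt "27.3 -29 0.2 0 0 0.06 255" --pt "27 -29 0.2 0 0 0.06 255" --pt "27 -29.3 0.2 0 0 0.06 255"

```text
clock: 1.35
position: [0.4829, -0.109, 0.2006]
tool_rot: [3.142, 0.0, 0.149]
force: [0.5, -0.6, -1.5]
grip_width: -0.0001
```

Run:
```python
from h import *
D=down(8.42)
plan([(rack(-.152,0,.2),D),(rack(-.152,0,.018),D)],255)
```

```text
t 1.35 at [ 0.4829 -0.109   0.2006] [180.    0.    8.5] F [ 0.5 -0.6 -1.5] w -0.0001
[-0.2, 2.0, 0.6, 0.0, 0.0, 0.02, 255]
--
[0.0, 0.0, 36.4, 0.0, 0.0, 0.0, 255]
[0.0, 0.0, 36.4, 0.0, 0.0, 0.0, 255]
[0.0, 0.0, 36.4, 0.0, 0.0, 0.0, 255]
[0.0, 0.0, 36.4, 0.0, 0.0, 0.0, 255]
[0.0, 0.0, 36.4, 0.0, 0.0, 0.0, 255]
--
```

Call:
carry_out --pt "0 1 36.5 0 0 0 255" --pt "0 1 36.5 0 0 0 255" --pt "0 0 36.5 0 0 0 255" --pt "0 0 36.5 0 0 0 255" --pt "0 0 36.5 0 0 0 255"

```text
clock: 1.77
position: [0.4823, -0.1127, 0.0165]
tool_rot: [-3.141, -0.0, 0.15]
force: [1.9, 0.2, -0.6]
grip_width: -0.0002
```

Call:
carry_out --pt "10 0 0 0 0 0 255" --pt "10 0 0 0 0 0 255" --pt "10 0 0 0 0 0 255" --pt "10 0 0 0 0 0 255" --pt "8 0 0 0 0 0 255"

```text
clock: 2.18
position: [0.5328, -0.1056, 0.0201]
tool_rot: [3.141, -0.003, 0.149]
force: [-0.9, 0.2, 0.3]
grip_width: -0.0001
```

Call:
carry_out --pt "5 0 0 0 0 0 255" --pt "5 0 0 0 0 0 255" --pt "5 0 0 0 0 0 255" --pt "0 0 0 0 0 0 255"

```text
clock: 2.52
position: [0.5459, -0.1032, 0.0184]
tool_rot: [3.142, -0.001, 0.15]
force: [0.1, -0.1, 0.3]
grip_width: -0.0001
```

Call:
carry_out --pt "2 0 0 0 0 0 255" --pt "2 0 0 0 0 0 255" --pt "1 0 0 0 0 0 255" --pt "0 0 0 0 0 0 255"

```text
clock: 2.85
position: [0.55, -0.1026, 0.0181]
tool_rot: [-3.142, -0.0, 0.149]
force: [-0.9, 0.2, 0.7]
grip_width: -0.0001
```

Call:
carry_out --pt "1 0 0 0 0 0 255" --pt "0 0 0 0 0 0 255"

```text
clock: 3.02
position: [0.5509, -0.1025, 0.0181]
tool_rot: [-3.142, -0.0, 0.15]
force: [0.1, 0.0, 0.7]
grip_width: 0.0003
```

Call:
carry_out --pt "1 0 0 0 0 0 255" --pt "0 0 0 0 0 0 255"

```text
clock: 3.18
position: [0.5519, -0.1024, 0.0181]
tool_rot: [3.142, -0.0, 0.15]
force: [0.8, -0.0, 0.3]
grip_width: 0.0
```

Call:
carry_out --pt "1 0 0 0 0 0 255" --pt "0 0 0 0 0 0 255"

```text
clock: 3.35
position: [0.553, -0.1022, 0.0181]
tool_rot: [-3.142, -0.0, 0.15]
force: [-0.1, -0.4, 0.8]
grip_width: 0.0
```

Call:
carry_out --pt "1 0 0 0 0 0 255" --pt "0 0 0 0 0 0 255"

```text
clock: 3.52
position: [0.554, -0.102, 0.0181]
tool_rot: [-3.142, -0.0, 0.15]
force: [-0.4, 0.8, 0.4]
grip_width: -0.0002
```

Call:
carry_out --pt "1 0 0 0 0 0 255" --pt "0 0 0 0 0 0 255"

```text
clock: 3.68
position: [0.555, -0.1019, 0.0181]
tool_rot: [-3.142, -0.0, 0.15]
force: [-0.1, 0.3, -0.2]
grip_width: 0.0001
```

Call:
carry_out --pt "1 0 0 0 0 0 255" --pt "0 0 0 0 0 0 255"

```text
clock: 3.85
position: [0.556, -0.1017, 0.0181]
tool_rot: [-3.142, -0.0, 0.15]
force: [0.5, 0.4, 0.0]
grip_width: -0.0002
```

Run:
```python
from h import *
s=grab('side','1');t=grab('top','1')
a=cv2.resize(s['color'][180:405,215:425,::-1],(400,428),interpolation=cv2.INTER_CUBIC)
b=cv2.resize(t['color'][150:280,240:440,::-1],(400,260),interpolation=cv2.INTER_CUBIC);b=np.vstack([b,np.zeros((168,400,3),np.uint8)])
cv2.imwrite('pics/push.png',np.hstack([a,b]))
```

```text
(no output)
```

View pics/push.png

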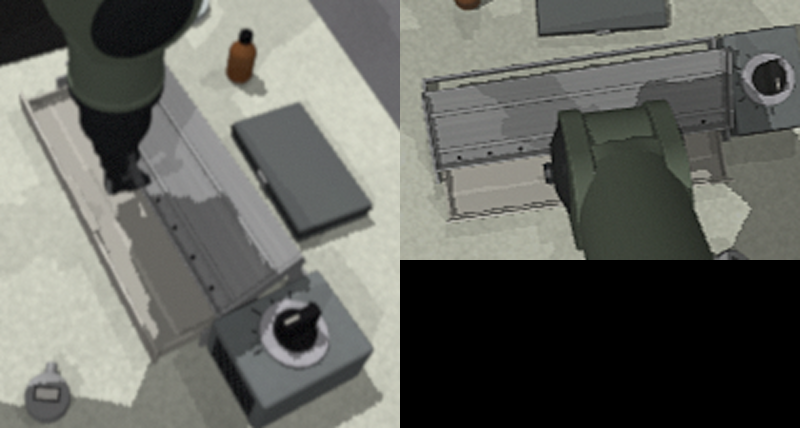

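Run:
```python
from h import *
s=load('side','1');t=load('top','1');t0=load('top','0');s0=load('side','0')
p=np.r_[.556,-.1017,.0181]
q=proj(s,p)[0];print('tcp in side px',q,'crop',(q-[215,180])*1.905,'start pt',(proj(s,[.4823,-.1127,.018])[0]-[215,180])*1.905)
print('panel pts side crop',[(proj(s,rack(-.116,y,z))[0]-[215,180]).round(1)*1.905 for y in(-.19,.19) for z in(.037,.003)])
# profile of heights along rack x at rack y=.1 and y=-.1 in first clouds
for f,n in((t0,'top'),(s0,'side')):
  C=cloud(f).reshape(-1,3);xy=(C[:,:2]@A.T)-[RX,RY]
  for y in(.1,-.1):
    m=abs(xy[:,1]-y)<.03
    print(n,y,[(round(a,3),np.percentile(C[m&(abs(xy[:,0]-a)<.003),2],[10,50,90]).round(3).tolist()) for a in np.arange(-.15,-.03,.006) if (m&(abs(xy[:,0]-a)<.003)).any()])
```

```text
tcp in side px [274.64400215 286.12923153] crop [113.6218241  202.17618606] start pt [ 55.85375687 226.17919531]
panel pts side crop [array([161.3535, 350.52  ]), array([159.639, 363.474]), array([24.003 , 91.2495]), array([ 25.908 , 107.6325])]
top 0.1 [(np.float64(-0.15), [-0.004, -0.001, 0.003]), (np.float64(-0.144), [-0.004, -0.001, 0.003]), (np.float64(-0.138), [-0.004, -0.0, 0.003]), (np.float64(-0.132), [-0.004, -0.001, 0.003]), (np.float64(-0.126), [-0.005, -0.001, 0.003]), (np.float64(-0.12), [0.005, 0.036, 0.04]), (np.float64(-0.114), [0.004, 0.009, 0.025]), (np.float64(-0.108), [0.003, 0.006, 0.01]), (np.float64(-0.102), [0.001, 0.005, 0.01]), (np.float64(-0.096), [0.002, 0.005, 0.009]), (np.float64(-0.09), [1.406, 1.406, 1.406]), (np.float64(-0.084), [0.001, 0.005, 0.008]), (np.float64(-0.078), [0.003, 0.006, 0.01]), (np.float64(-0.072), [0.002, 0.005, 0.007]), (np.float64(-0.066), [0.002, 0.006, 0.012]), (np.float64(-0.06), [0.003, 0.006, 0.01]), (np.float64(-0.054), [0.003, 0.008, 0.059]), (np.float64(-0.048), [0.045, 0.052, 0.055]), (np.float64(-0.042), [0.044, 0.047, 
[... 2066 characters left out ...]
0.126), [-0.0, 0.01, 0.035]), (np.float64(-0.12), [0.013, 0.037, 0.038]), (np.float64(-0.114), [0.006, 0.022, 0.025]), (np.float64(-0.108), [0.005, 0.006, 0.008]), (np.float64(-0.102), [0.005, 0.007, 0.008]), (np.float64(-0.096), [0.005, 0.006, 0.008]), (np.float64(-0.09), [0.005, 0.007, 0.008]), (np.float64(-0.084), [0.004, 0.006, 0.008]), (np.float64(-0.078), [0.005, 0.007, 0.009]), (np.float64(-0.072), [0.005, 0.007, 0.009]), (np.float64(-0.066), [0.005, 0.007, 0.008]), (np.float64(-0.06), [0.004, 0.006, 0.008]), (np.float64(-0.054), [0.005, 0.008, 0.059]), (np.float64(-0.048), [0.005, 0.008, 0.051]), (np.float64(-0.042), [0.005, 0.047, 0.051]), (np.float64(-0.036), [0.05, 0.053, 0.055])]
```

Run:
```python
from h import *
s=load('side','1')
a=cv2.resize(s['color'][220:320,210:343,::-1],(798,600),interpolation=cv2.INTER_CUBIC)
for i,p in enumerate([rack(-.123,0,.037),rack(-.123,0,.003),np.r_[.556,-.1017,.0181],np.r_[.556,-.1017,.0737]]):
    q=(proj(s,p)[0]-[210,220])*6; cv2.circle(a,tuple(int(v) for v in q),4,[(0,0,255),(0,0,255),(0,255,0),(255,0,0)][i],-1)
cv2.imwrite('pics/push2.png',np.clip(a*1.4,0,255).astype(np.uint8))
```

```text
(no output)
```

View pics/push2.png

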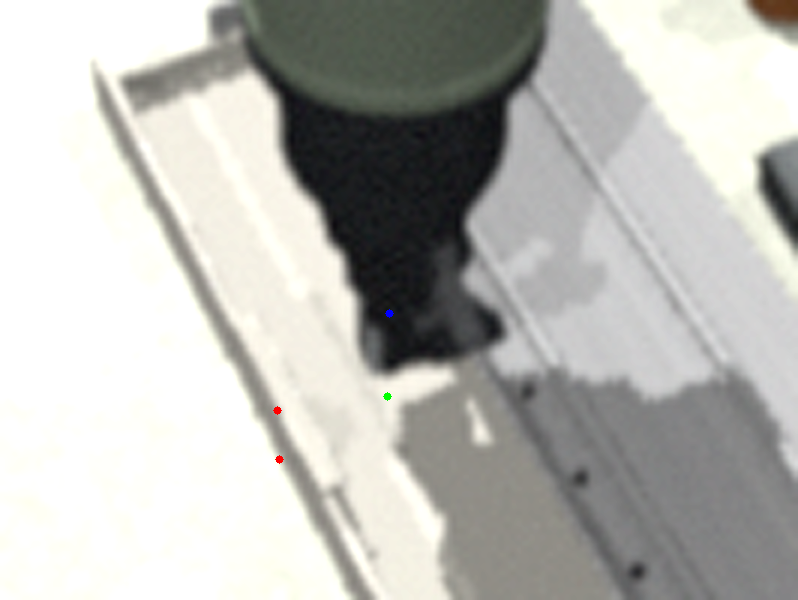

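Run:
```python
from h import *
s=load('side','1');C=cloud(s)
for v,u in[(274,274),(278,274),(280,274),(281,275),(276,282),(274,288),(272,292),(260,270),(284,274)]:
    print((u,v),C[v,u].round(4),'rack',(A@C[v,u,:2]-[RX,RY]).round(4),s['color'][v,u])
from workcell import bot
o=bot.observe();print(o['position'],o['tool_rot'],o['qpos'].round(3),o['grip_width'])
```

```text
(274, 274) [ 0.5489 -0.1178  0.0931] rack [-0.0878 -0.0164] [20 20 20]
(274, 278) [ 0.5503 -0.1137  0.0713] rack [-0.0857 -0.0125] [29 30 29]
(274, 280) [ 0.5499 -0.1153  0.0661] rack [-0.0864 -0.0141] [24 26 27]
(275, 281) [ 0.552  -0.1157  0.0618] rack [-0.0843 -0.0148] [54 53 51]
(282, 276) [ 0.5527 -0.1571  0.1407] rack [-0.0898 -0.0559] [18 19 21]
(288, 274) [ 0.5655 -0.156   0.1403] rack [-0.077  -0.0566] [55 55 57]
(292, 272) [ 0.5744 -0.1542  0.1408] rack [-0.0679 -0.0561] [51 51 53]
(270, 260) [ 0.5393 -0.1204  0.1506] rack [-0.0976 -0.0176] [20 18 22]
(274, 284) [ 0.5582 -0.0899  0.0081] rack [-0.0744  0.0099] [178 175 166]
[ 0.55579571 -0.10174434  0.01808257] [-3.14154953e+00  3.10895163e-05  1.49540767e-01] [ 0.206  0.692 -0.182  1.881  0.21   0.587 -1.531] 3.0629813986268154e-05
```

Call:
carry_out --pt "0 0 -30 0 0 0 255" --pt "-30 0 0 0 0 0 255" --pt "-30 0 0 0 0 0 255" --pt "-20 0 0 0 0 0 255" --pt "0 0 0 0 0 0 255"

```text
clock: 4.37
position: [0.4727, -0.1147, 0.0482]
tool_rot: [3.141, 0.003, 0.148]
force: [1.3, -0.6, 0.2]
grip_width: 0.0
```

Run:
```python
from h import *
from workcell import bot
o=bot.observe();p=o['position'];print(p,o['force'])
s=grab('side','2');C=cloud(s);t=grab('top','2')
xy=C[...,:2]@A.T-[RX,RY];m=(np.hypot(C[...,0]-p[0],C[...,1]-p[1])<.045)&(C[...,2]>.02)&(C[...,2]<.3)
P=C[m];print('lowest pts',np.sort(P[:,2])[:200:15].round(3))
low=P[P[:,2]<np.percentile(P[:,2],10)];print(low.mean(0),low.min(0),low.max(0))
d=s['color'].astype(int)
a=cv2.resize(s['color'][170:320,150:350,::-1],(800,600),interpolation=cv2.INTER_CUBIC)
for z in(0,.04,.073):
    q=(proj(s,p+[0,0,z])[0]-[150,170])*4;cv2.circle(a,tuple(int(v) for v in q),3,(0,255,0),-1)
cv2.imwrite('pics/tip.png',np.clip(a*1.3,0,255).astype(np.uint8))
```

```text
[ 0.47267575 -0.11474441  0.04817816] [ 1.27540564 -0.59908624  0.19914857]
lowest pts [0.022 0.031 0.039 0.041 0.078 0.09  0.105 0.126 0.129 0.133 0.139 0.144
 0.148 0.155]
[ 0.49034974 -0.11695462  0.06735979] [ 0.45816927 -0.14404399  0.02167293] [ 0.51755093 -0.09046578  0.12790474]
```

View pics/tip.png

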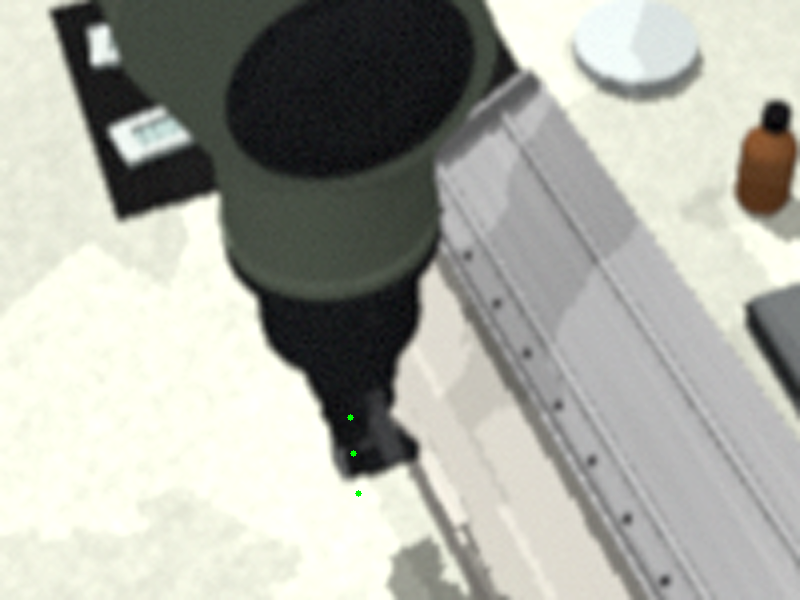

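Call:
carry_out --pt "0 0 10 0 0 0 255" --pt "0 0 10 0 0 0 255" --pt "0 0 8 0 0 0 255" --pt "0 0 4 0 0 0 255" --pt "0 0 0 0 0 0 255"

```text
clock: 4.88
position: [0.4761, -0.1133, 0.0146]
tool_rot: [-3.141, 0.002, 0.15]
force: [-0.5, 0.4, 0.5]
grip_width: 0.0002
```

Call:
carry_out --pt "0 0 3 0 0 0 255" --pt "0 0 3 0 0 0 255" --pt "0 0 3 0 0 0 255" --pt "0 0 0 0 0 0 255"

```text
clock: 5.22
position: [0.4766, -0.1137, 0.0067]
tool_rot: [-3.141, 0.0, 0.149]
force: [0.5, 0.3, 0.2]
grip_width: 0.0002
```

Call:
carry_out --pt "0 0 3 0 0 0 255" --pt "0 0 3 0 0 0 255" --pt "0 0 0 0 0 0 255"

```text
clock: 5.47
position: [0.4765, -0.1136, 0.0007]
tool_rot: [-3.141, 0.0, 0.15]
force: [-0.3, -0.4, -0.6]
grip_width: 0.0004
```

Call:
carry_out --pt "0 0 2 0 0 0 255" --pt "0 0 2 0 0 0 255" --pt "0 0 0 0 0 0 255"

```text
clock: 5.72
position: [0.4766, -0.1136, -0.0032]
tool_rot: [-3.141, 0.0, 0.15]
force: [-0.1, -0.6, -0.6]
grip_width: 0.0002
```

Call:
carry_out --pt "0 0 2 0 0 0 255" --pt "0 0 2 0 0 0 255" --pt "0 0 0 0 0 0 255"

```text
clock: 5.97
position: [0.4766, -0.1137, -0.0072]
tool_rot: [-3.141, 0.0, 0.15]
force: [-0.4, 0.0, 0.3]
grip_width: 0.0003
```

Call:
carry_out --pt "0 0 2 0 0 0 255" --pt "0 0 2 0 0 0 255" --pt "0 0 0 0 0 0 255"

```text
clock: 6.22
position: [0.4765, -0.1136, -0.0112]
tool_rot: [-3.141, 0.0, 0.15]
force: [0.1, -1.1, -0.3]
grip_width: -0.0005
```

Call:
carry_out --pt "0 0 2 0 0 0 255" --pt "0 0 2 0 0 0 255" --pt "0 0 0 0 0 0 255"

```text
clock: 6.47
position: [0.4765, -0.1136, -0.0152]
tool_rot: [-3.141, 0.0, 0.15]
force: [-0.1, 0.7, 0.0]
grip_width: -0.0005
```

Call:
carry_out --pt "0 0 2 0 0 0 255" --pt "0 0 0 0 0 0 255"

```text
clock: 6.63
position: [0.4766, -0.1137, -0.0172]
tool_rot: [-3.142, 0.0, 0.15]
force: [-0.3, 0.2, -0.2]
grip_width: 0.0004
```

Call:
carry_out --pt "0 0 2 0 0 0 255" --pt "0 0 0 0 0 0 255"

```text
clock: 6.8
position: [0.4766, -0.1136, -0.0191]
tool_rot: [-3.141, 0.0, 0.15]
force: [-0.8, 0.6, -0.5]
grip_width: 0.0001
```

Call:
carry_out --pt "0 0 2 0 0 0 255" --pt "0 0 0 0 0 0 255"

```text
clock: 6.97
position: [0.4766, -0.1137, -0.0212]
tool_rot: [-3.142, 0.0, 0.15]
force: [0.3, 0.8, 0.1]
grip_width: 0.0
```

Call:
carry_out --pt "0 0 2 0 0 0 255" --pt "0 0 0 0 0 0 255"

```text
clock: 7.13
position: [0.4766, -0.1136, -0.0232]
tool_rot: [-3.141, 0.0, 0.15]
force: [-0.8, -0.4, 0.2]
grip_width: 0.0
```

Call:
carry_out --pt "0 0 2 0 0 0 255" --pt "0 0 0 0 0 0 255"

```text
clock: 7.3
position: [0.4766, -0.1137, -0.0252]
tool_rot: [-3.142, 0.0, 0.15]
force: [-0.3, 0.1, 0.3]
grip_width: 0.0
```

Call:
carry_out --pt "0 0 2 0 0 0 255" --pt "0 0 0 0 0 0 255"

```text
clock: 7.47
position: [0.4766, -0.1136, -0.0272]
tool_rot: [-3.141, 0.0, 0.15]
force: [-0.4, -0.2, 0.5]
grip_width: 0.0001
```

Call:
carry_out --pt "0 0 2 0 0 0 255" --pt "0 0 0 0 0 0 255"

```text
clock: 7.63
position: [0.4767, -0.1137, -0.0278]
tool_rot: [3.141, -0.0, 0.149]
force: [-7.8, 2.7, 34.4]
grip_width: -0.0001
```

Run:
```python
from h import *
from workcell import bot
o=bot.observe();p=o['position'];print(p,o['force'])
s=grab('side','3');C=cloud(s)
q=proj(s,p)[0];print('tcp px',q)
u=int(q[0])
for v in range(int(q[1])-24,int(q[1])+6,2): print(v,s['color'][v,u-3:u+9:3].tolist(),C[v,u].round(3))
```

```text
[ 0.47672955 -0.11372307 -0.02776997] [-7.75461991  2.66133063 34.43449067]
tcp px [243.00766664 310.08017025]
286 [[13, 16, 19], [20, 19, 20], [16, 17, 19], [15, 15, 19]] [ 0.475 -0.151  0.132]
288 [[17, 18, 20], [19, 18, 20], [18, 20, 23], [21, 21, 22]] [ 0.475 -0.153  0.128]
290 [[16, 17, 18], [19, 21, 23], [35, 37, 40], [30, 30, 34]] [ 0.474 -0.152  0.119]
292 [[14, 17, 16], [18, 21, 21], [37, 38, 40], [42, 43, 44]] [ 0.474 -0.153  0.114]
294 [[11, 11, 15], [13, 14, 17], [42, 44, 44], [53, 54, 55]] [ 0.473 -0.154  0.107]
296 [[17, 17, 16], [17, 17, 19], [41, 41, 42], [47, 48, 50]] [ 0.477 -0.127  0.055]
298 [[17, 17, 19], [13, 15, 16], [38, 38, 39], [48, 48, 51]] [ 0.476 -0.131  0.053]
300 [[26, 27, 27], [22, 23, 26], [42, 43, 43], [49, 49, 51]] [ 0.475 -0.137  0.056]
302 [[39, 39, 40], [26, 27, 29], [17, 18, 20], [48, 49, 51]] [ 0.471 -0.159  0.086]
304 [[46, 47, 48], [16, 13, 18], [19, 19, 20], [38, 39, 40]] [ 0.471 -0.157  0.074]
306 [[76, 77, 76], [36, 36, 34], [18, 20, 22], [42, 42, 41]] [ 0.47  -0.157  0.067]
308 [[148, 149, 139], [109, 110, 102], [75, 77, 71], [115, 115, 107]] [ 0.475 -0.125  0.001]
310 [[187, 189, 176], [128, 128, 120], [126, 127, 117], [123, 125, 117]] [ 0.474 -0.13   0.002]
312 [[201, 204, 189], [146, 147, 137], [126, 127, 118], [124, 125, 117]] [ 0.473 -0.134  0.002]
314 [[189, 191, 177], [165, 166, 155], [127, 128, 119], [123, 123, 114]] [ 0.472 -0.138  0.   ]
```

Call:
carry_out --pt "0 0 -8 0 0 0 255" --pt "0 0 0 0 0 0 255" --pt "20 0 0 0 0 0 255" --pt "10 0 0 0 0 0 255" --pt "0 0 0 0 0 0 255"

```text
clock: 8.1
position: [0.5084, -0.1086, -0.021]
tool_rot: [-3.141, -0.002, 0.15]
force: [-0.9, 0.4, -0.0]
grip_width: 0.0001
```

Run:
```python
from h import *
from workcell import bot
o=bot.observe();p=o['position'];print(p,o['force'],A@p[:2]-[RX,RY])
s=grab('side','4')
a=cv2.resize(s['color'][230:330,200:333,::-1],(798,600),interpolation=cv2.INTER_CUBIC)
c=p+[0,0,.0275]
ex,ey=np.r_[A[0],0],np.r_[A[1],0]
for i in(-1,1):
  for j in(-1,1):
    q=(proj(s,c+ex*.011*i+ey*.014*j)[0]-[200,230])*6;cv2.circle(a,tuple(int(v) for v in q),4,(0,255,0),-1)
cv2.imwrite('pics/tip2.png',np.clip(a*1.4,0,255).astype(np.uint8))
```

```text
[ 0.50844215 -0.10860053 -0.02101788] [-0.8925802   0.41364879 -0.01767832] [-0.1264404  -0.00138029]
```

View pics/tip2.png

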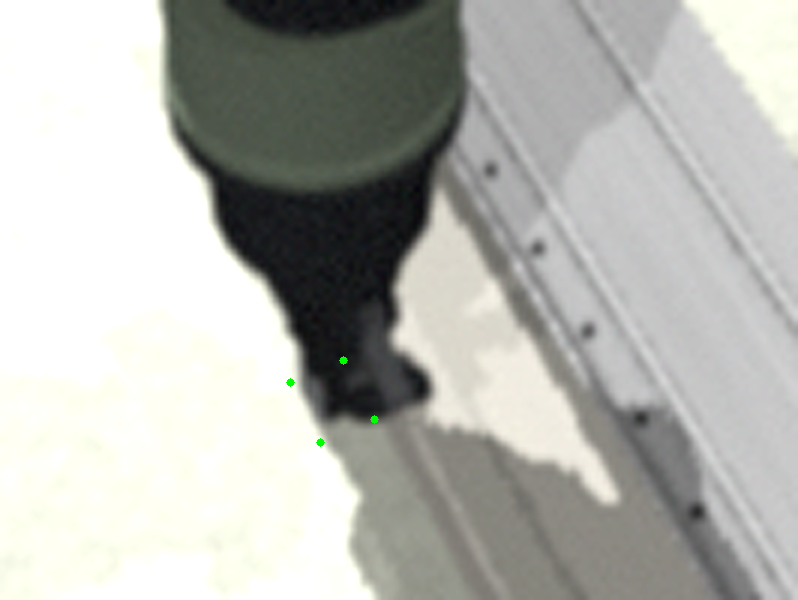

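Call:
carry_out --pt "8 0 0 0 0 0 255" --pt "8 0 0 0 0 0 255" --pt "8 0 0 0 0 0 255" --pt "5 0 0 0 0 0 255" --pt "0 0 0 0 0 0 255"

```text
clock: 8.57
position: [0.5363, -0.1045, -0.0209]
tool_rot: [-3.142, -0.001, 0.15]
force: [-0.3, -0.1, 0.4]
grip_width: -0.0
```

Call:
carry_out --pt "3 0 0 0 0 0 255" --pt "3 0 0 0 0 0 255" --pt "0 0 0 0 0 0 255"

```text
clock: 8.82
position: [0.5414, -0.1039, -0.0209]
tool_rot: [-3.142, -0.0, 0.15]
force: [0.5, 0.7, 0.5]
grip_width: 0.0002
```

Call:
carry_out --pt "2 0 0 0 0 0 255" --pt "0 0 0 0 0 0 255"

```text
clock: 8.98
position: [0.5431, -0.1037, -0.0209]
tool_rot: [-3.142, -0.0, 0.15]
force: [-0.1, 0.1, 0.1]
grip_width: -0.0001
```

Call:
carry_out --pt "2 0 0 0 0 0 255" --pt "0 0 0 0 0 0 255"

```text
clock: 9.15
position: [0.5452, -0.1034, -0.0209]
tool_rot: [3.142, -0.0, 0.15]
force: [0.2, 0.6, 0.1]
grip_width: 0.0001
```

Call:
carry_out --pt "2 0 0 0 0 0 255" --pt "0 0 0 0 0 0 255"

```text
clock: 9.32
position: [0.5472, -0.1031, -0.0209]
tool_rot: [3.142, -0.0, 0.15]
force: [0.2, -0.6, -0.6]
grip_width: -0.0004
```

Call:
carry_out --pt "2 0 0 0 0 0 255" --pt "0 0 0 0 0 0 255"

```text
clock: 9.48
position: [0.5492, -0.1027, -0.0209]
tool_rot: [3.142, -0.0, 0.15]
force: [-0.4, -1.1, 0.8]
grip_width: -0.0001
```

Call:
carry_out --pt "1 0 0 0 0 0 255" --pt "0 0 0 0 0 0 255"

```text
clock: 9.65
position: [0.55, -0.1026, -0.0209]
tool_rot: [-3.142, -0.0, 0.15]
force: [-0.1, 0.3, 0.3]
grip_width: 0.0001
```

Call:
carry_out --pt "1 0 0 0 0 0 255" --pt "0 0 0 0 0 0 255"

```text
clock: 9.82
position: [0.551, -0.1025, -0.0209]
tool_rot: [-3.142, -0.0, 0.15]
force: [-0.3, -0.4, -0.9]
grip_width: 0.0
```

Call:
carry_out --pt "1 0 0 0 0 0 255" --pt "0 0 0 0 0 0 255"

```text
clock: 9.98
position: [0.552, -0.1023, -0.0209]
tool_rot: [-3.142, -0.0, 0.15]
force: [0.2, 0.7, -0.4]
grip_width: -0.0001
```

Call:
carry_out --pt "1 0 0 0 0 0 255" --pt "0 0 0 0 0 0 255"

```text
clock: 10.15
position: [0.5525, -0.1023, -0.021]
tool_rot: [-3.142, 0.001, 0.149]
force: [-2.7, -0.2, 1.9]
grip_width: -0.0001
```

Call:
carry_out --pt "1 0 0 0 0 0 255" --pt "0 0 0 0 0 0 255"

```text
clock: 10.32
position: [0.5524, -0.1023, -0.0211]
tool_rot: [-3.141, 0.003, 0.149]
force: [-9.7, -0.2, 6.4]
grip_width: -0.0003
```

Call:
carry_out --pt "-30 0 0 0 0 0 80" --pt "0 0 -40 0 0 0 80" --pt "0 0 -40 0 0 0 80" --pt "0 -20 -35 0 0 0 80" --pt "0 0 -35 0 0 0 80"

```text
clock: 10.73
position: [0.521, -0.0839, 0.1311]
tool_rot: [-3.14, -0.001, 0.152]
force: [0.9, -0.4, 0.7]
grip_width: 0.0584
```

```bash
cat >> h.py <<'E'
def chambers(tag):
    t=grab('top',tag); B=blobs(t)
    for b in B: print('chamber',b['xy'].round(4),'yaw',round(b['yaw'],1),b['size'].round(1))
    return t,B
E
python3 - <<'E'
from h import *
t,B=chambers('5');s=grab('side','5')
xy=min((b for b in B),key=lambda b:np.hypot(*(b['xy']-[.425,.226])))
D=down(xy['yaw'])
plan([([*xy['xy'],.10],D),([*xy['xy'],.02],D)],80)
for f in(t,s):
  C=cloud(f).reshape(-1,3);q=(C[:,:2]@A.T)-[RX,RY]
  for y in(.12,-.1,-.15):
    m=abs(q[:,1]-y)<.02
    print([(round(a,3),np.percentile(C[m&(abs(q[:,0]-a)<.002),2],[50,90]).round(3).tolist()) for a in np.arange(-.086,-.05,.004) if (m&(abs(q[:,0]-a)<.002)).any()])
E
```

```text
chamber [0.422  0.3175] yaw -3.7 [38.3 75.7]
chamber [0.4255 0.2263] yaw 14.0 [38.5 75.6]
chamber [0.6033 0.339 ] yaw -13.4 [37.8 75.9]
chamber [0.6138 0.2362] yaw 3.1 [38.3 75.5]
t 10.83 at [ 0.5241 -0.0864  0.1343] [179.9  -0.5   8.6] F [ 0.3 -1.6 -0.7] w 0.0587
[-5.7, -36.0, 3.7, 0.0, -0.01, -0.1, 80]
[-5.2, -36.0, 3.7, 0.0, -0.01, -0.1, 80]
[-4.9, -36.1, 3.7, 0.01, -0.01, -0.1, 80]
[-4.5, -36.2, 3.7, 0.0, 0.0, -0.1, 80]
[-4.2, -36.2, 3.8, 0.0, -0.01, -0.1, 80]
[-3.7, -36.2, 3.8, 0.0, -0.01, -0.1, 80]
[-3.4, -36.3, 3.7, 0.01, -0.01, -0.1, 80]
[-3.0, -36.3, 3.8, 0.0, -0.01, -0.1, 80]
[-2.6, -36.3, 3.8, 0.0, -0.01, -0.1, 80]
--
[0.0, 0.0, 40.0, 0.0, 0.0, 0.0, 80]
[0.1, 0.0, 40.0, 0.0, 0.0, 0.0, 80]
--
[(np.float64(-0.086), [-0.0, 0.004]), (np.float64(-0.082), [-0.001, 0.002]), (np.float64(-0.078), [0.001, 0.003]), (np.float64(-0.074), [0.0, 0.003]), (np.float64(-0.07), [0.025, 0.038]), (np.float64(-0.066), [0.032, 0.037]), (np.float64(-0.062), [0.021, 0.024]), (np.float64(-0.058), [0.005, 0.009]), (np.float64(-0.054), [0.008, 0.056])]
[]
[(np.float64(-0.086), [-0.001, 0.003]), (np.f
[... 533 characters left out ...]
0.054), [0.059, 0.059])]
[(np.float64(-0.086), [0.001, 0.002]), (np.float64(-0.082), [0.0, 0.003]), (np.float64(-0.078), [0.0, 0.002]), (np.float64(-0.074), [0.001, 0.003]), (np.float64(-0.07), [0.024, 0.038]), (np.float64(-0.066), [0.037, 0.038]), (np.float64(-0.062), [0.023, 0.023]), (np.float64(-0.058), [0.006, 0.008]), (np.float64(-0.054), [0.009, 0.059])]
[(np.float64(-0.086), [0.0, 0.003]), (np.float64(-0.082), [0.0, 0.002]), (np.float64(-0.078), [0.001, 0.003]), (np.float64(-0.074), [0.001, 0.004]), (np.float64(-0.07), [0.023, 0.037]), (np.float64(-0.066), [0.037, 0.038]), (np.float64(-0.062), [0.022, 0.022]), (np.float64(-0.058), [0.006, 0.008]), (np.float64(-0.054), [0.009, 0.059])]
```

Call:
carry_out --pt "-5.7 -36 3.7 0 0 -0.1 80" --pt "-5.2 -36 3.7 0 0 -0.1 80" --pt "-4.9 -36 3.7 0 0 -0.1 80" --pt "-4.5 -36 3.7 0 0 -0.1 80" --pt "-4.2 -36.2 3.8 0 0 -0.1 80"

```text
clock: 11.25
position: [0.4659, 0.0881, 0.1104]
tool_rot: [-3.141, -0.001, 0.202]
force: [0.7, 0.9, 0.0]
grip_width: 0.0584
```

Call:
carry_out --pt "-3.7 -36.2 3.8 0 0 -0.1 80" --pt "-3.4 -36.3 3.7 0 0 -0.1 80" --pt "-3 -36.3 3.8 0 0 -0.1 80" --pt "-2.6 -36.3 3.8 0 0 -0.1 80" --pt "0 0 0 0 0 0 80"

```text
clock: 11.67
position: [0.4203, 0.2326, 0.095]
tool_rot: [-3.138, -0.0, 0.252]
force: [-0.9, 0.8, 0.1]
grip_width: 0.0586
```

Call:
carry_out --pt "0 0 30 0 0 0 80" --pt "0 0 30 0 0 0 80" --pt "0 0 0 0 0 0 80"

```text
clock: 11.92
position: [0.4208, 0.2246, 0.0316]
tool_rot: [3.14, 0.005, 0.245]
force: [-1.7, -0.7, -1.1]
grip_width: 0.0582
```

Run:
```python
from h import *
D=down(14)
plan([([.4252,.2264,-.015],D)],80)
s=grab('side','6')
p=[.4252,.2264]
a=cv2.resize(s['color'][140:260,150:310,::-1],(800,600),interpolation=cv2.INTER_CUBIC)
cv2.imwrite('pics/g1.png',np.clip(a*1.3,0,255).astype(np.uint8))
```

```text
t 11.92 at [0.4208 0.2246 0.0316] [179.9   0.3  14. ] F [-1.7 -0.7 -1.1] w 0.0582
[2.5, -0.4, 23.3, 0.01, 0.02, 0.0, 80]
[2.4, -0.3, 23.3, 0.0, 0.03, 0.0, 80]
--
```

View pics/g1.png

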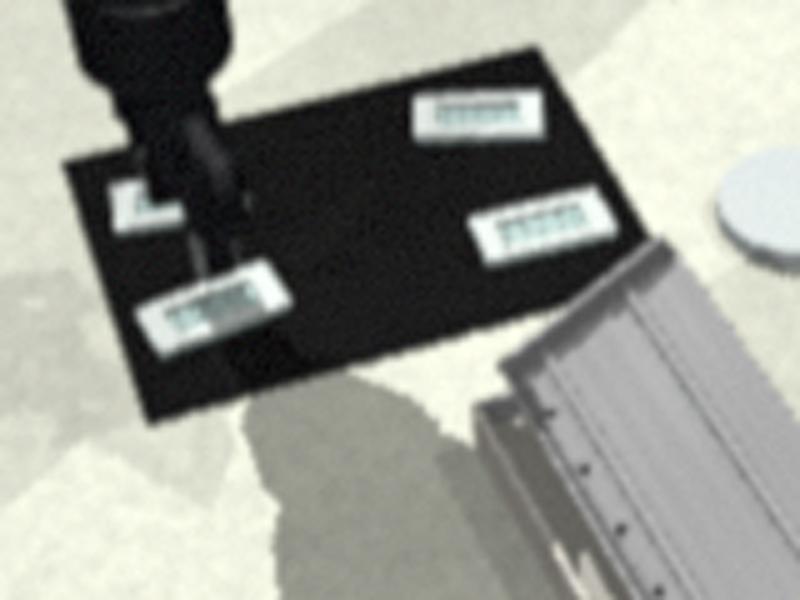

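Call:
carry_out --pt "2.5 -0.4 23 0 0 0 80" --pt "2 -0.4 23 0 0 0 80" --pt "0 0 3 0 0 0 80" --pt "0 0 0 0 0 0 80"

```text
clock: 12.3
position: [0.4269, 0.2273, -0.0131]
tool_rot: [3.141, 0.001, 0.244]
force: [-0.1, 0.6, 0.6]
grip_width: 0.0587
```

Call:
carry_out --pt "0 0 2 0 0 0 80" --pt "0 0 2 0 0 0 80" --pt "0 0 0 0 0 0 80"

```text
clock: 12.55
position: [0.4274, 0.2277, -0.0167]
tool_rot: [-3.141, -0.001, 0.243]
force: [0.6, 0.3, 0.0]
grip_width: 0.0582
```

Call:
carry_out --pt "0 0 2 0 0 0 80" --pt "0 0 0 0 0 0 80"

```text
clock: 12.72
position: [0.4271, 0.2276, -0.0193]
tool_rot: [-3.141, -0.0, 0.244]
force: [0.3, -0.9, -0.3]
grip_width: 0.0584
```

Call:
carry_out --pt "0 0 2 0 0 0 80" --pt "0 0 0 0 0 0 80"

```text
clock: 12.88
position: [0.4269, 0.2275, -0.0217]
tool_rot: [3.142, 0.0, 0.244]
force: [0.5, 0.4, -0.2]
grip_width: 0.0589
```

Call:
carry_out --pt "0 0 0 0 0 0 120" --pt "0 0 0 0 0 0 120" --pt "0 0 1 0 0 0 120" --pt "0 0 0 0 0 0 120"

```text
clock: 13.22
position: [0.4269, 0.2275, -0.0227]
tool_rot: [3.142, 0.0, 0.244]
force: [0.8, 0.2, -0.3]
grip_width: 0.0451
```

Call:
carry_out --pt "0 0 1.5 0 0 0 120" --pt "0 0 0 0 0 0 120"

```text
clock: 13.38
position: [0.4268, 0.2275, -0.0243]
tool_rot: [3.142, 0.0, 0.244]
force: [0.1, -0.4, 0.5]
grip_width: 0.0453
```

Call:
carry_out --pt "0 0 1.5 0 0 0 120" --pt "0 0 0 0 0 0 120"

```text
clock: 13.55
position: [0.4269, 0.2275, -0.0258]
tool_rot: [3.142, 0.0, 0.244]
force: [-0.6, 0.5, -0.2]
grip_width: 0.0453
```

Call:
carry_out --pt "0 0 1.5 0 0 0 120" --pt "0 0 0 0 0 0 120"

```text
clock: 13.72
position: [0.427, 0.2276, -0.026]
tool_rot: [3.141, -0.001, 0.244]
force: [-7.2, -3.1, 33.0]
grip_width: 0.0449
```

Call:
carry_out --pt "0 0 -3.3 0 0 0 120" --pt "0 0 0 0 0 0 255" --pt "0 0 0 0 0 0 255" --pt "0 0 0 0 0 0 255" --pt "0 0 0 0 0 0 255" --force 25

```text
clock: 14.13
position: [0.4272, 0.2277, -0.0233]
tool_rot: [-3.141, -0.001, 0.244]
force: [-3.9, -1.7, 22.9]
grip_width: 0.035
```

Call:
carry_out --pt "0 0 0 0 0 0 255" --pt "0 0 0 0 0 0 255" --pt "0 0 -5 0 0 0 255" --pt "0 0 -10 0 0 0 255" --pt "0 0 0 0 0 0 255"

```text
clock: 14.55
position: [0.4274, 0.2278, -0.0075]
tool_rot: [-3.141, -0.001, 0.244]
force: [0.6, 0.6, -0.2]
grip_width: 0.0351
```

Call:
carry_out --pt "0 0 -30 0 0 0 255" --pt "0 0 -40 0 0 0 255" --pt "0 0 -40 0 0 0 255" --pt "0 0 -40 0 0 0 255" --pt "0 0 0 0 0 0 255"

```text
clock: 14.97
position: [0.4295, 0.2291, 0.1477]
tool_rot: [-3.139, -0.009, 0.243]
force: [1.0, 1.4, -0.1]
grip_width: 0.035
```

```bash
cat >> h.py <<'E'
BI=.0275
def cmd(tip,Q,mode='T'): # reported TCP pose that puts the real fingertips at tip
    return tip+(Q.apply([0,0,BI]) if mode=='T' else np.r_[0,0,-BI])
E
python3 - <<'E'
from h import *
Q=down(8.42,30)
a=cmd(board(.046,-.115,.09),Q);b=cmd(board(.046,-.115,.03),Q)
print(a,b,Q.apply(np.eye(3)).round(3))
plan([(a,Q),(b,Q)],255)
E
```

```text
[ 0.61403756 -0.20782761  0.12712659] [ 0.6437142  -0.20343476  0.07516506] [[ 0.857  0.127  0.5  ]
 [ 0.146 -0.989  0.   ]
 [ 0.495  0.073 -0.866]]
t 14.97 at [0.4295 0.2291 0.1477] [-179.9   -0.5   13.9] F [ 1.   1.4 -0.1] w 0.035
[6.1, 39.0, 1.7, -0.02, 0.41, 0.07, 255]
[6.4, 39.0, 2.0, -0.02, 0.41, 0.08, 255]
[6.6, 39.0, 2.4, -0.03, 0.41, 0.07, 255]
[6.7, 38.9, 2.8, -0.02, 0.41, 0.08, 255]
[7.0, 38.8, 3.1, -0.02, 0.41, 0.07, 255]
[7.1, 38.7, 3.6, -0.02, 0.41, 0.08, 255]
[7.2, 38.7, 3.9, -0.03, 0.41, 0.07, 255]
[7.4, 38.6, 4.4, -0.02, 0.41, 0.07, 255]
[7.4, 38.6, 4.7, -0.02, 0.41, 0.08, 255]
[7.6, 38.5, 5.2, -0.02, 0.41, 0.07, 255]
[7.6, 38.4, 5.6, -0.03, 0.41, 0.08, 255]
[7.7, 38.3, 6.0, -0.02, 0.4, 0.07, 255]
--
[0.0, 0.0, 30.0, 0.0, 0.0, 0.0, 255]
[0.0, 0.0, 30.0, 0.0, 0.0, 0.0, 255]
--
```

Call:
carry_out --pt "6.1 39 1.7 -0.02 0.41 0.07 255" --pt "6.4 39 2 -0.02 0.41 0.08 255" --pt "6.6 39 2.4 -0.03 0.41 0.07 255" --pt "6.7 39 2.8 -0.02 0.41 0.08 255" --pt "7 38.8 3.1 -0.02 0.41 0.07 255"

```text
clock: 15.38
position: [0.5043, 0.0435, 0.1332]
tool_rot: [3.133, -0.218, 0.206]
force: [2.4, 0.6, 0.0]
grip_width: 0.0349
```

Call:
carry_out --pt "7.1 38.7 3.6 -0.02 0.41 0.08 255" --pt "7.2 38.7 3.9 -0.03 0.41 0.07 255" --pt "7.4 38.6 4.4 -0.02 0.41 0.07 255" --pt "7.4 38.6 4.7 -0.02 0.41 0.08 255" --pt "7.6 38.5 5.2 -0.02 0.41 0.07 255"

```text
clock: 15.8
position: [0.5774, -0.1287, 0.1249]
tool_rot: [3.135, -0.42, 0.168]
force: [1.0, 0.8, -1.6]
grip_width: 0.0347
```

Call:
carry_out --pt "7.6 38.4 5.6 -0.03 0.41 0.08 255" --pt "7.7 38.3 6 -0.02 0.4 0.07 255" --pt "0 0 0 0 0 0 255" --pt "0 0 0 0 0 0 255"

```text
clock: 16.13
position: [0.6053, -0.1986, 0.1202]
tool_rot: [3.139, -0.497, 0.146]
force: [-0.2, 1.3, -0.4]
grip_width: 0.0348
```

Run:
```python
from h import *
from workcell import bot
Q=down(8.42,30)
b=cmd(board(.046,-.115,.03),Q)
plan([(b,Q)],255)
s=grab('side','7');t=grab('top','7')
for y in (-.02,.09,.0): pass
C=cloud(s)
o=bot.observe();p=o['position'];q=Ro.from_euler('xyz',o['tool_rot'])
a=cv2.resize(s['color'][220:370,250:450,::-1],(800,600),interpolation=cv2.INTER_CUBIC);a=np.clip(a*1.3,0,255).astype(np.uint8)
for mode,c in(('T',(0,255,0)),('W',(0,0,255))):
    tip=p-q.apply([0,0,BI]) if mode=='T' else p+[0,0,BI]
    for i in(-40.4,35.6):
      for j in(-18,18):
        for k in (0,-7):
          z=(proj(s,tip+q.apply(np.r_[i,j,k]/1e3))[0]-[250,220])*4;cv2.circle(a,tuple(int(v) for v in z),3,c,-1)
cv2.imwrite('pics/hover.png',a)
```

```text
t 16.13 at [ 0.6053 -0.1986  0.1202] [179.9 -28.5   8.4] F [-0.2  1.3 -0.4] w 0.0348
[5.7, 5.1, 28.7, 0.01, 0.13, 0.0, 255]
[5.2, 5.2, 28.8, 0.02, 0.12, 0.0, 255]
--
```

View pics/hover.png

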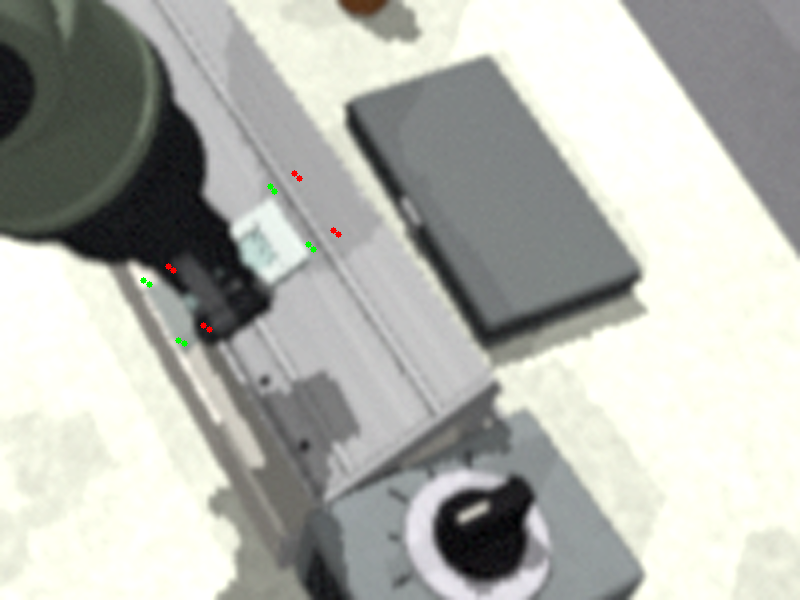

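Run:
```python
from h import *
Q=down(8.42,30)
plan([(cmd(board(.0445,-.115,.02),Q),Q),(cmd(board(.0445,-.115,.006),Q),Q)],255)
```

```text
t 16.23 at [ 0.606  -0.1946  0.121 ] [179.8 -28.5   8.7] F [-0.6 -0.1  0.7] w 0.035
[4.3, 7.2, 33.7, 0.0, 0.13, 0.02, 255]
[3.8, 7.1, 33.9, 0.0, 0.12, 0.03, 255]
--
[0.0, 0.0, 14.0, 0.0, 0.0, 0.0, 255]
--
```

Call:
carry_out --pt "4.3 7 25 0 0.13 0.02 255" --pt "3.8 7 25 0 0.12 0.03 255" --pt "0 0 17 0 0 0 255" --pt "0 0 0 0 0 0 255" --pt "0 0 0 0 0 0 255"

```text
clock: 16.65
position: [0.6272, -0.1973, 0.0878]
tool_rot: [3.138, -0.502, 0.154]
force: [0.0, -0.3, -0.2]
grip_width: 0.0351
```

```bash
cat >> h.py <<'E'
def where():
    from workcell import bot
    o=bot.observe();q=Ro.from_euler('xyz',o['tool_rot']);tip=o['position']-q.apply([0,0,BI])
    r=A@tip[:2]-[RX,RY];c,s=np.cos(np.pi/6),.5;dx=r[0]+.0451;dz=tip[2]-.05
    print('tip world',tip.round(4),'board x,y,z mm',(np.r_[dx*c+dz*s,r[1],-dx*s+dz*c]*1e3).round(1),'F',o['force'].round(1),'w',round(o['grip_width'],4))
E
python3 - <<'E'
from h import *
Q=down(8.42,30);where()
plan([(cmd(board(.0445,-.115,.006),Q),Q)],255)
E
```

```text
tip world [ 0.6141 -0.1993  0.1119] board x,y,z mm [  39.5 -106.5   48.7] F [ 0.  -0.3 -0.2] w 0.0351
t 16.65 at [ 0.6272 -0.1973  0.0878] [179.8 -28.8   8.8] F [ 0.  -0.3 -0.2] w 0.0351
[3.2, 4.2, 21.3, 0.0, 0.1, 0.03, 255]
[3.0, 4.3, 21.3, 0.0, 0.1, 0.03, 255]
--
```

Call:
carry_out --pt "2 3 12 0 0.06 0.02 255" --pt "2 3 12 0 0.06 0.02 255" --pt "2 3 12 0 0.06 0.02 255" --pt "0 0 0 0 0 0 255"

```text
clock: 16.98
position: [0.6512, -0.2043, 0.0588]
tool_rot: [3.141, -0.521, 0.145]
force: [-1.0, 0.6, -1.6]
grip_width: 0.0352
```

Run:
```python
from h import *
from workcell import bot
Q=down(8.42,30);where();print(bot.observe()['qpos'].round(3))
plan([(cmd(board(.0445,-.115,.006),Q),Q)],255)
```

```text
tip world [ 0.6377 -0.2063  0.0827] board x,y,z mm [  44.2 -116.9   12.2] F [-1.   0.6 -1.6] w 0.0352
[ 0.793  0.739 -0.631  1.962  1.119  0.167 -2.108]
t 16.98 at [ 0.6512 -0.2043  0.0588] [180.  -29.8   8.3] F [-1.   0.6 -1.6] w 0.0352
[0.4, -2.0, 6.2, 0.02, 0.03, -0.02, 255]
--
```

Call:
carry_out --pt "0 -1.5 4 0 0 0 255" --pt "0 0 3 0 0 0 255" --pt "0 0 0 0 0 0 255"

```text
clock: 17.23
position: [0.6542, -0.2024, 0.0539]
tool_rot: [3.14, -0.521, 0.146]
force: [-0.2, -0.4, -0.6]
grip_width: 0.0349
```

Call:
carry_out --pt "0 0 2 0 0 0 255" --pt "0 0 0 0 0 0 255"

```text
clock: 17.4
position: [0.6554, -0.2028, 0.052]
tool_rot: [3.14, -0.522, 0.145]
force: [0.2, 0.5, -0.5]
grip_width: 0.0351
```

Call:
carry_out --pt "0 0 2 0 0 0 255" --pt "0 0 0 0 0 0 255"

```text
clock: 17.57
position: [0.6564, -0.2028, 0.05]
tool_rot: [3.14, -0.522, 0.145]
force: [-0.4, -0.6, 1.3]
grip_width: 0.035
```

Run:
```python
from h import *
where()
```

```text
tip world [ 0.6429 -0.2047  0.0738] board x,y,z mm [  44.4 -116.2    1.9] F [-0.4 -0.6  1.3] w 0.035
```

Call:
carry_out --pt "0 0 1 0 0 0 255" --pt "0 0 0 0 0 0 255"

```text
clock: 17.73
position: [0.6567, -0.2028, 0.0498]
tool_rot: [3.139, -0.522, 0.145]
force: [-14.4, 0.3, 19.6]
grip_width: 0.0354
```

Call:
carry_out --pt "0 0 1 0 0 0 255" --pt "0 0 0 0 0 0 255"

```text
clock: 17.9
position: [0.6572, -0.2028, 0.0492]
tool_rot: [3.139, -0.523, 0.145]
force: [-17.8, 1.3, 25.0]
grip_width: 0.0349
```

Call:
carry_out --pt "-2 0 0 0 0 0 255" --pt "0 0 0 0 0 0 255"

```text
clock: 18.07
position: [0.657, -0.2028, 0.0492]
tool_rot: [3.139, -0.526, 0.146]
force: [-7.4, 1.6, 23.2]
grip_width: 0.035
```

Call:
carry_out --pt "-1.5 0 0 0 0 0 255" --pt "0 0 0 0 0 0 255"

```text
clock: 18.23
position: [0.6562, -0.2029, 0.0486]
tool_rot: [3.139, -0.526, 0.146]
force: [-2.9, 1.4, 19.7]
grip_width: 0.0355
```

Call:
carry_out --pt "-1 0 0 0 0 0 255" --pt "0 0 0 0 0 0 255"

```text
clock: 18.4
position: [0.6558, -0.2029, 0.0485]
tool_rot: [3.139, -0.527, 0.146]
force: [-1.0, 0.9, 21.7]
grip_width: 0.0353
```

Run:
```python
from h import *
where()
```

```text
tip world [ 0.6421 -0.2049  0.0722] board x,y,z mm [  43.  -116.2    0.9] F [-1.   0.9 21.7] w 0.0353
```

Call:
carry_out --pt "0 0 -1 0 0 0 255" --pt "-1.5 0 0 0 0 0 255" --pt "0 0 0 0 0 0 255"

```text
clock: 18.65
position: [0.6526, -0.2034, 0.0469]
tool_rot: [3.14, -0.524, 0.145]
force: [0.7, -0.2, 8.8]
grip_width: 0.0354
```

Call:
carry_out --pt "-1 0 0 0 0 0 255" --pt "0 0 0 0 0 0 255"

```text
clock: 18.82
position: [0.6526, -0.2033, 0.047]
tool_rot: [3.14, -0.525, 0.145]
force: [6.4, 0.3, 7.5]
grip_width: 0.0355
```

Call:
carry_out --pt "-1 0 0 0 0 0 255" --pt "0 0 0 0 0 0 255"

```text
clock: 18.98
position: [0.6525, -0.2033, 0.047]
tool_rot: [3.14, -0.527, 0.146]
force: [11.9, -0.0, 8.3]
grip_width: 0.0352
```

Call:
carry_out --pt "-1 0 0 0 0 0 255" --pt "0 0 0 0 0 0 255"

```text
clock: 19.15
position: [0.6525, -0.2033, 0.0471]
tool_rot: [3.14, -0.528, 0.146]
force: [14.6, 0.5, 10.1]
grip_width: 0.0348
```

Run:
```python
from h import *
where()
```

```text
tip world [ 0.6388 -0.2052  0.0709] board x,y,z mm [  39.4 -116.1    1.4] F [14.6  0.5 10.1] w 0.0348
```

Call:
carry_out --pt "1.8 0 0 0 0 0 255" --pt "0 0 0 0 0 0 120" --pt "0 0 0 0 0 0 120" --pt "0 0 0 0 0 0 120" --pt "0 0 -4 0 0 0 120"

```text
clock: 19.57
position: [0.6481, -0.2036, 0.0482]
tool_rot: [3.141, -0.521, 0.145]
force: [0.0, 0.6, 0.5]
grip_width: 0.0454
```

Call:
carry_out --pt "0 0 -12 0 0 0 120" --pt "0 0 -20 0 0 0 100" --pt "0 0 -30 0 0 0 80" --pt "0 0 -30 0 0 0 80" --pt "0 -20 -30 0 0 0 80"

```text
clock: 19.98
position: [0.5843, -0.1955, 0.155]
tool_rot: [3.141, -0.52, 0.141]
force: [-0.6, -1.6, 0.5]
grip_width: 0.0584
```

Run:
```python
from h import *
t,B=chambers('8');where()
b=min(B,key=lambda b:np.hypot(*(b['xy']-[.6138,.2362])))
D=down(b['yaw'])
P=np.r_[b['xy'],.06-BI]
plan([(P+[0,0,.06],D),(P,D)],80)
# chamber(s) on board: pale mask on the board
def onboard(f):
    pass
a=np.clip(cv2.resize(t['color'][150:260,240:440,::-1],(800,440),interpolation=cv2.INTER_CUBIC)*1.3,0,255).astype(np.uint8)
cv2.imwrite('pics/b1.png',a)
```

```text
chamber [0.4557 0.3003] yaw -3.4 [38.3 75.6]
chamber [0.6033 0.339 ] yaw -13.4 [37.8 75.9]
chamber [0.6139 0.2362] yaw 3.1 [38.3 75. ]
tip world [ 0.5696 -0.1923  0.1829] board x,y,z mm [ 37.7 -93.2 131.7] F [5.2 3.8 8.1] w 0.0585
t 20.03 at [ 0.5832 -0.1904  0.1591] [179.8 -29.9   8.4] F [5.2 3.8 8.1] w 0.0585
[4.3, -38.0, 9.3, -0.02, -0.45, 0.08, 80]
[4.4, -38.0, 9.1, -0.02, -0.46, 0.07, 80]
[4.5, -38.1, 8.7, -0.01, -0.45, 0.08, 80]
[4.6, -38.2, 8.5, -0.02, -0.45, 0.08, 80]
[4.7, -38.2, 8.2, -0.02, -0.46, 0.07, 80]
[4.8, -38.2, 7.9, -0.02, -0.45, 0.08, 80]
[4.8, -38.4, 7.6, -0.02, -0.45, 0.08, 80]
[4.9, -38.3, 7.2, -0.02, -0.46, 0.07, 80]
[4.9, -38.4, 7.0, -0.01, -0.45, 0.08, 80]
[5.0, -38.5, 6.7, -0.02, -0.46, 0.08, 80]
[4.9, -38.5, 6.3, -0.02, -0.45, 0.07, 80]
--
[0.0, 0.0, 30.0, 0.0, 0.0, 0.0, 80]
[0.0, 0.0, 30.0, 0.0, 0.0, 0.0, 80]
--
```

View pics/b1.png

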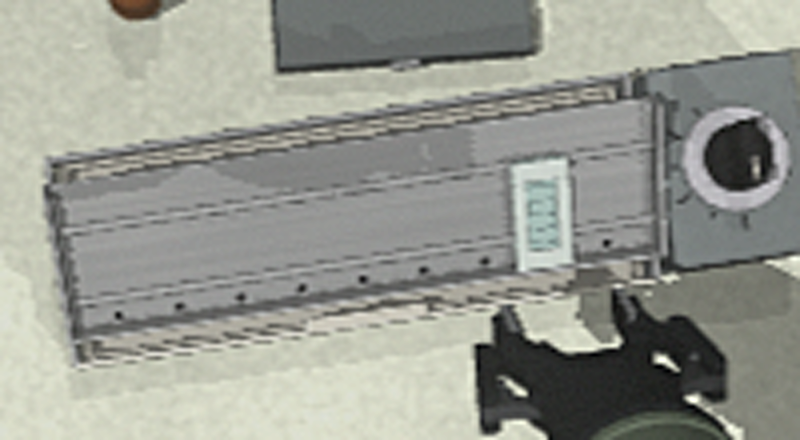

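Call:
carry_out --pt "4.3 -38 9.3 -0.02 -0.45 0.08 80" --pt "4.4 -38 9 -0.02 -0.46 0.07 80" --pt "4.5 -38 8.7 -0.01 -0.45 0.08 80" --pt "4.6 -38.2 8.5 -0.02 -0.45 0.08 80" --pt "4.7 -38.2 8.2 -0.02 -0.46 0.07 80"

```text
clock: 20.45
position: [0.5987, -0.0035, 0.1259]
tool_rot: [-3.137, -0.289, 0.103]
force: [0.5, -1.5, -1.6]
grip_width: 0.0587
```

Call:
carry_out --pt "4.8 -38.2 8 -0.02 -0.45 0.08 80" --pt "4.8 -38.4 7.6 -0.02 -0.45 0.08 80" --pt "5 -38.3 7.2 -0.02 -0.46 0.07 80" --pt "5 -38.4 7 -0.01 -0.45 0.08 80" --pt "5 -38.5 6.7 -0.02 -0.46 0.08 80"

```text
clock: 20.87
position: [0.6128, 0.191, 0.0957]
tool_rot: [-3.138, -0.05, 0.064]
force: [-0.1, -0.7, 0.2]
grip_width: 0.0588
```

Call:
carry_out --pt "5 -38.5 6.3 -0.02 -0.45 0.07 80" --pt "0 0 0 0 0 0 80" --pt "0 0 0 0 0 0 80"

```text
clock: 21.12
position: [0.6152, 0.2312, 0.0894]
tool_rot: [-3.138, -0.004, 0.06]
force: [0.1, -0.3, -0.8]
grip_width: 0.0588
```

Run:
```python
from h import *
D=down(3)
P=np.r_[.6133,.2363,0]
plan([(P+[0,0,.01],D),(P+[0,0,-.0218],D)],100)
```

```text
t 21.12 at [0.6152 0.2312 0.0894] [-179.8   -0.2    3.5] F [ 0.1 -0.3 -0.8] w 0.0588
[-1.0, -2.5, 39.7, -0.02, -0.02, 0.04, 100]
[-0.9, -2.5, 39.7, -0.01, -0.02, 0.04, 100]
--
[0.1, 0.0, 31.8, 0.0, 0.0, 0.0, 100]
--
```

Call:
carry_out --pt "-1 -2.5 35 -0.02 -0.02 0.04 100" --pt "-1 -2.5 35 0 -0.02 0.04 100" --pt "0 0 25 0 0 0 110" --pt "0 0 10 0 0 0 115" --pt "0 0 0 0 0 0 115"

```text
clock: 21.53
position: [0.6134, 0.2314, -0.0165]
tool_rot: [3.14, 0.001, 0.047]
force: [-0.4, -0.0, 0.9]
grip_width: 0.0469
```

Call:
carry_out --pt "0 0 5 0 0 0 115" --pt "0 0 0 0 0 0 115" --pt "0 0 0 0 0 0 115"

```text
clock: 21.78
position: [0.6154, 0.2329, -0.0185]
tool_rot: [-3.141, -0.003, 0.047]
force: [0.3, 0.3, 0.1]
grip_width: 0.0467
```

Run:
```python
from h import *
D=down(3)
plan([(np.r_[.6133,.2363,-.0218],D)],115)
```

```text
t 21.78 at [ 0.6154  0.2329 -0.0185] [-180.    -0.2    2.7] F [0.3 0.3 0.1] w 0.0467
[-1.9, -3.5, 3.3, -0.01, -0.03, -0.05, 115]
--
```

Call:
carry_out --pt "-2 -3.5 3.3 0 -0.03 -0.05 115" --pt "0 0 0 0 0 0 115" --pt "0 0 0 0 0 0 255" --pt "0 0 0 0 0 0 255" --pt "0 0 0 0 0 0 255" --force 25

```text
clock: 22.2
position: [0.6125, 0.2367, -0.0227]
tool_rot: [-3.141, 0.001, 0.053]
force: [-2.6, 0.4, 6.4]
grip_width: 0.0348
```

Call:
carry_out --pt "0 0 0 0 0 0 255" --pt "0 0 0 0 0 0 255" --pt "0 0 0 0 0 0 255"

```text
clock: 22.45
position: [0.6124, 0.2367, -0.0227]
tool_rot: [-3.141, 0.001, 0.053]
force: [-2.0, 0.6, 5.2]
grip_width: 0.035
```

Call:
carry_out --pt "0 0 -5 0 0 0 255" --pt "0 0 -15 0 0 0 255" --pt "0 0 -30 0 0 0 255" --pt "0 0 -40 0 0 0 255" --pt "0 0 -40 0 0 0 255"

```text
clock: 22.87
position: [0.612, 0.2362, 0.1091]
tool_rot: [-3.141, 0.002, 0.053]
force: [0.8, -0.3, 0.9]
grip_width: 0.0351
```

Run:
```python
from h import *
Q=down(8.42,30)
plan([(cmd(board(.047,-.035,.07),Q),Q),(cmd(board(.047,-.035,.02),Q),Q)],255)
```

```text
t 22.87 at [0.612  0.2362 0.1091] [-1.8e+02  1.0e-01  3.1e+00] F [ 0.8 -0.3  0.9] w 0.0351
[-2.0, 40.3, -0.1, 0.03, 0.56, -0.1, 255]
[-2.5, 40.3, -0.4, 0.02, 0.56, -0.09, 255]
[-2.8, 40.3, -0.7, 0.03, 0.55, -0.1, 255]
[-3.1, 40.2, -0.9, 0.02, 0.56, -0.1, 255]
[-3.6, 40.2, -1.2, 0.03, 0.56, -0.1, 255]
[-3.8, 40.2, -1.6, 0.02, 0.56, -0.09, 255]
[-4.2, 40.1, -1.8, 0.03, 0.55, -0.1, 255]
[-4.4, 40.0, -2.3, 0.03, 0.56, -0.1, 255]
[-4.7, 40.1, -2.6, 0.02, 0.56, -0.09, 255]
--
[0.0, 0.0, 25.0, 0.0, 0.0, 0.0, 255]
[0.0, -0.1, 25.0, 0.0, 0.0, 0.0, 255]
--
```

Call:
carry_out --pt "0 0 -40 0 0 0 255" --pt "-2 40 0 0.02 0.56 -0.1 255" --pt "-2.5 40 -0.4 0.02 0.56 -0.1 255" --pt "-3 40 -0.7 0.02 0.56 -0.1 255" --pt "-3 40 -0.9 0.02 0.56 -0.1 255"

```text
clock: 23.28
position: [0.6127, 0.0743, 0.1491]
tool_rot: [-3.139, -0.237, 0.096]
force: [2.6, -0.5, -0.9]
grip_width: 0.0352
```

Call:
carry_out --pt "-3.6 40 -1.2 0.03 0.56 -0.1 255" --pt "-3.8 40 -1.6 0.02 0.56 -0.1 255" --pt "-4.2 40 -1.8 0.03 0.56 -0.1 255" --pt "-4.4 40 -2.3 0.03 0.56 -0.1 255" --pt "-4.7 40 -2.6 0.02 0.56 -0.1 255"

```text
clock: 23.7
position: [0.6136, -0.1274, 0.1504]
tool_rot: [3.134, -0.531, 0.153]
force: [2.7, -0.2, -0.8]
grip_width: 0.0351
```

Call:
carry_out --pt "0 0 0 0 0 0 255" --pt "0 0 0 0 0 0 255"

```text
clock: 23.87
position: [0.6127, -0.1297, 0.1489]
tool_rot: [3.136, -0.526, 0.145]
force: [-0.5, 1.6, 0.2]
grip_width: 0.035
```

Run:
```python
from h import *
Q=down(8.42,30);where()
plan([(cmd(board(.041,-.035,.03),Q),Q)],255)
```

```text
tip world [ 0.599  -0.1315  0.1727] board x,y,z mm [ 65.6 -37.3 103.8] F [-0.5  1.6  0.2] w 0.035
t 23.87 at [ 0.6127 -0.1297  0.1489] [179.7 -30.1   8.3] F [-0.5  1.6  0.2] w 0.035
[-12.4, -1.5, 36.9, 0.03, -0.01, -0.01, 255]
[-12.4, -1.3, 36.9, 0.03, -0.01, -0.01, 255]
--
```

Call:
carry_out --pt "-8 -1 20 0.03 0 0 255" --pt "-8 -1 20 0.03 0 0 255" --pt "-8 -1 20 0 0 0 255" --pt "0 0 14 0 0 0 255" --pt "0 0 0 0 0 0 255"

```text
clock: 24.28
position: [0.6292, -0.1215, 0.0889]
tool_rot: [3.141, -0.52, 0.159]
force: [-0.6, 1.2, -1.4]
grip_width: 0.0354
```

Call:
carry_out --pt "0 0 10 0 0 0 255" --pt "0 0 6 0 0 0 255" --pt "0 0 0 0 0 0 255"

```text
clock: 24.53
position: [0.6383, -0.1232, 0.0787]
tool_rot: [-3.135, -0.515, 0.15]
force: [0.6, -0.1, -0.9]
grip_width: 0.0353
```

Run:
```python
from h import *
Q=down(8.42,30);where()
plan([(cmd(board(.039,-.035,.005),Q),Q)],255)
```

```text
tip world [ 0.6249 -0.1254  0.1026] board x,y,z mm [ 53.5 -35.1  29.8] F [ 0.6 -0.1 -0.9] w 0.0353
t 24.53 at [ 0.6383 -0.1232  0.0787] [-179.6  -29.5    8.6] F [ 0.6 -0.1 -0.9] w 0.0353
[-14.1, 0.3, 25.0, -0.08, 0.08, 0.02, 255]
--
```

Call:
carry_out --pt "-7 0 6 -0.04 0.04 0.02 255" --pt "-7 0 6 -0.04 0.04 0 255" --pt "0 0 4 0 0 0 255" --pt "0 0 4 0 0 0 255" --pt "0 0 0 0 0 0 255"

```text
clock: 24.95
position: [0.6402, -0.1295, 0.0631]
tool_rot: [-3.131, -0.504, 0.151]
force: [-0.2, 0.1, -0.7]
grip_width: 0.0349
```

Run:
```python
from h import *
Q=down(8.42,30);where()
plan([(cmd(board(.039,-.035,.003),Q),Q)],255)
```

```text
tip world [ 0.6271 -0.1317  0.0872] board x,y,z mm [ 46.9 -41.6  15.9] F [-0.2  0.1 -0.7] w 0.0349
t 24.95 at [ 0.6402 -0.1295  0.0631] [-179.4  -28.9    8.7] F [-0.2  0.1 -0.7] w 0.0349
[-7.1, -6.2, 13.1, -0.12, 0.19, 0.04, 255]
--
```

Call:
carry_out --pt "-2 -2 3 -0.04 0.06 0.01 255" --pt "-2 -2 3 -0.04 0.06 0.01 255" --pt "-2 -2 2 -0.04 0.06 0.01 255" --pt "0 0 0 0 0 0 255" --pt "0 0 0 0 0 0 255"

```text
clock: 25.37
position: [0.6427, -0.129, 0.0628]
tool_rot: [-3.131, -0.505, 0.151]
force: [-0.5, 0.0, -0.2]
grip_width: 0.0349
```

Run:
```python
from h import *
from workcell import bot
Q=down(8.42,30);where();o=bot.observe();print(o['qpos'].round(3),o['qd'].round(3))
plan([(cmd(board(.039,-.035,.003),Q),Q)],255)
```

```text
tip world [ 0.6296 -0.1313  0.0868] board x,y,z mm [ 48.9 -41.6  14.3] F [-0.5  0.  -0.2] w 0.0349
[ 0.643  0.684 -0.59   2.037  1.395  0.162 -2.519] [-0.     0.     0.     0.003 -0.     0.    -0.   ]
t 25.37 at [ 0.6427 -0.129   0.0628] [-179.4  -28.9    8.7] F [-0.5  0.  -0.2] w 0.0349
[-9.1, -6.1, 11.6, -0.12, 0.18, 0.03, 255]
--
```

Call:
carry_out --pt "0 0 -15 0 0 0 255" --pt "0 0 -15 0 0 0 255" --pt "0 0 -15 0 0 0 255" --pt "0 0 0 0 0 -1 255" --pt "0 0 0 0 0 -1 255"

```text
clock: 25.78
position: [0.6212, -0.1334, 0.103]
tool_rot: [3.034, -0.495, 0.394]
force: [0.2, -0.1, -1.5]
grip_width: 0.0348
```

Call:
carry_out --pt "0 0 0 0 0 -1 255" --pt "0 0 0 0 0 -1 255" --pt "0 0 0 0 0 -1 255" --pt "0 0 0 0 0 -1 255" --pt "0 0 0 0 0 -1 255"

```text
clock: 26.2
position: [0.6211, -0.1329, 0.1021]
tool_rot: [2.792, -0.372, 0.958]
force: [-0.6, 0.4, 0.3]
grip_width: 0.0353
```

Call:
carry_out --pt "0 0 0 0 0 -1 255" --pt "0 0 0 0 0 -1 255" --pt "0 0 0 0 0 -1 255" --pt "0 0 0 0 0 -1 255" --pt "0 0 0 0 0 -1 255"

```text
clock: 26.62
position: [0.6211, -0.1329, 0.1021]
tool_rot: [2.66, -0.156, 1.454]
force: [-0.9, 0.2, -0.7]
grip_width: 0.0351
```

Run:
```python
from h import *
from workcell import bot
where();o=bot.observe();print(o['qpos'].round(3),o['tool_rot'])
```

```text
tip world [ 0.608  -0.1352  0.1262] board x,y,z mm [ 49.6 -42.2  59.3] F [-0.9  0.2 -0.7] w 0.0351
[ 0.923  0.712 -0.961  2.058  1.314  0.381 -1.113] [ 2.65958898 -0.15620166  1.45387195]
```

Call:
carry_out --pt "0 0 0 0 0 -1 255" --pt "0 0 0 0 0 -1 255" --pt "0 0 0 0 0 -1 255" --pt "0 0 0 0 0 -1 255" --pt "0 0 0 0 0 -1 255"

```text
clock: 27.03
position: [0.6211, -0.1329, 0.1021]
tool_rot: [2.645, 0.094, 1.915]
force: [0.3, 0.2, -0.6]
grip_width: 0.0348
```

Call:
carry_out --pt "0 0 0 0 0 -1 255" --pt "0 0 0 0 0 -1 255" --pt "0 0 0 0 0 -1 255" --pt "0 0 0 0 0 -1 255" --pt "0 0 0 0 0 -1 255"

```text
clock: 27.45
position: [0.6211, -0.1329, 0.1021]
tool_rot: [2.748, 0.324, 2.397]
force: [0.0, 0.7, 0.4]
grip_width: 0.035
```

Call:
carry_out --pt "0 0 0 0 0 -1 255" --pt "0 0 0 0 0 -1 255" --pt "0 0 0 0 0 -1 255" --pt "0 0 0 0 0 -1 255" --pt "0 0 0 0 0 -1 255"

```text
clock: 27.87
position: [0.6211, -0.133, 0.1021]
tool_rot: [2.966, 0.476, 2.943]
force: [-1.0, 0.2, -1.2]
grip_width: 0.035
```

```bash
cat >> h.py <<'E'
Z180=Ro.from_euler('z',180,degrees=True)
Q2=down(8.42,30)*Z180   # half-turned placing pose: tool x runs DOWN the slope
E
python3 - <<'E'
from h import *
from workcell import bot
where();o=bot.observe();print(o['qpos'].round(3),o['tool_rot'])
# chamber centre is now 0.9 mm down slope of tip
plan([(cmd(board(.043,-.035,.03),Q2),Q2),(cmd(board(.043,-.035,.006),Q2),Q2)],255)
E
```

```text
tip world [ 0.608  -0.1352  0.1261] board x,y,z mm [ 49.6 -42.3  59.3] F [-1.   0.2 -1.2] w 0.035
[ 0.999  0.781 -1.092  2.055  1.382  0.488  0.429] [2.96578201 0.4756109  2.9433619 ]
t 27.87 at [ 0.6211 -0.133   0.1021] [169.9  27.3 168.6] F [-1.   0.2 -1.2] w 0.035
[2.4, 1.6, 9.8, 0.03, -0.07, -0.97, 255]
[2.3, 1.8, 9.9, 0.03, -0.06, -0.98, 255]
[2.2, 2.1, 9.7, 0.03, -0.07, -0.97, 255]
--
[0.0, 0.0, 24.0, 0.0, 0.0, 0.0, 255]
--
```

Call:
carry_out --pt "2.4 1.6 9.8 0.03 -0.07 -0.97 255" --pt "2.3 1.8 9.8 0.03 -0.06 -0.98 255" --pt "2.2 2 9.7 0.03 -0.07 -0.97 255" --pt "0 0 10 0 0 0 255" --pt "0 0 10 0 0 0 255"

```text
clock: 28.28
position: [0.6394, -0.123, 0.056]
tool_rot: [3.14, 0.524, -2.999]
force: [-0.5, -0.4, -1.1]
grip_width: 0.0351
```

Call:
carry_out --pt "0 0 2 0 0 0 255" --pt "0 0 0 0 0 0 255" --pt "0 0 0 0 0 0 255"

```text
clock: 28.53
position: [0.6402, -0.1229, 0.055]
tool_rot: [3.139, 0.524, -3.0]
force: [0.6, -0.2, -0.2]
grip_width: 0.0348
```

Run:
```python
from h import *
where()
plan([(cmd(board(.043,-.035,.003),Q2),Q2)],255)
```

```text
tip world [ 0.6266 -0.1249  0.0788] board x,y,z mm [ 43.1 -34.8   8.4] F [ 0.6 -0.2 -0.2] w 0.0348
t 28.53 at [ 0.6402 -0.1229  0.055 ] [ 179.8   30.  -171.9] F [ 0.6 -0.2 -0.2] w 0.0348
[0.2, -0.2, 5.4, 0.0, 0.0, -0.05, 255]
--
```

Call:
carry_out --pt "0 0 5 0 0 -0.05 255" --pt "0 0 1 0 0 0 255" --pt "0 0 0 0 0 0 255"

```text
clock: 28.78
position: [0.6434, -0.1228, 0.0497]
tool_rot: [-3.141, 0.524, -2.994]
force: [-1.2, -0.9, 2.0]
grip_width: 0.0353
```

Call:
carry_out --pt "0 0 1 0 0 0 255" --pt "0 0 0 0 0 0 255"

```text
clock: 28.95
position: [0.6438, -0.1229, 0.0494]
tool_rot: [-3.14, 0.524, -2.994]
force: [-14.1, -3.4, 18.8]
grip_width: 0.0351
```

Call:
carry_out --pt "3 0 0 0 0 0 255" --pt "0 0 0 0 0 0 255"

```text
clock: 29.12
position: [0.6421, -0.1229, 0.0485]
tool_rot: [-3.14, 0.526, -2.993]
force: [-5.2, -1.9, 17.1]
grip_width: 0.0351
```

Call:
carry_out --pt "2 0 0 0 0 0 255" --pt "0 0 0 0 0 0 255"

```text
clock: 29.28
position: [0.6408, -0.123, 0.0478]
tool_rot: [-3.14, 0.527, -2.993]
force: [-2.5, -1.7, 16.7]
grip_width: 0.035
```

Call:
carry_out --pt "1 0 0 0 0 0 255" --pt "0 0 0 0 0 0 255"

```text
clock: 29.45
position: [0.6401, -0.123, 0.0474]
tool_rot: [-3.14, 0.527, -2.993]
force: [-1.9, -0.3, 15.9]
grip_width: 0.0353
```

Run:
```python
from h import *
where()
```

```text
tip world [ 0.6264 -0.125   0.0711] board x,y,z mm [ 39.1 -34.9   1.8] F [-1.9 -0.3 15.9] w 0.0353
```

Call:
carry_out --pt "1 0 -0.6 0 0 0 255" --pt "0 0 0 0 0 0 255"

```text
clock: 29.62
position: [0.6378, -0.1235, 0.0462]
tool_rot: [-3.141, 0.525, -2.994]
force: [0.7, 0.0, 6.4]
grip_width: 0.0351
```

Call:
carry_out --pt "1 0 0 0 0 0 255" --pt "0 0 0 0 0 0 255"

```text
clock: 29.78
position: [0.6374, -0.1235, 0.0459]
tool_rot: [-3.141, 0.525, -2.994]
force: [0.3, -1.4, 7.8]
grip_width: 0.035
```

Call:
carry_out --pt "1 0 0 0 0 0 255" --pt "0 0 0 0 0 0 255"

```text
clock: 29.95
position: [0.6373, -0.1235, 0.046]
tool_rot: [-3.141, 0.527, -2.993]
force: [6.9, -0.4, 7.4]
grip_width: 0.0353
```

Call:
carry_out --pt "1 0 0 0 0 0 255" --pt "0 0 0 0 0 0 255"

```text
clock: 30.12
position: [0.6373, -0.1234, 0.046]
tool_rot: [-3.141, 0.528, -2.993]
force: [11.2, 0.9, 8.0]
grip_width: 0.0348
```

Run:
```python
from h import *
where()
```

```text
tip world [ 0.6236 -0.1255  0.0698] board x,y,z mm [ 35.9 -34.9   2.1] F [11.2  0.9  8. ] w 0.0348
```

Call:
carry_out --pt "-1.8 0 0 0 0 0 255" --pt "0 0 0 0 0 0 120" --pt "0 0 0 0 0 0 120" --pt "0 0 0 0 0 0 120" --pt "0 0 -4 0 0 0 120"

```text
clock: 30.53
position: [0.6341, -0.1237, 0.0479]
tool_rot: [3.141, 0.523, -2.995]
force: [0.2, 0.1, -0.9]
grip_width: 0.0451
```

Call:
carry_out --pt "0 0 -12 0 0 0 120" --pt "0 0 -20 0 0 0 100" --pt "0 0 -30 0 0 0 80" --pt "0 0 -30 0 0 0 80" --pt "0 0 -20 0 0 0 80"

```text
clock: 30.95
position: [0.5781, -0.1317, 0.1473]
tool_rot: [-3.14, 0.524, -2.993]
force: [0.8, -0.7, -0.7]
grip_width: 0.0584
```

Call:
carry_out --pt "0 0 0 0 0 0 80"

```text
clock: 31.03
position: [0.5784, -0.1328, 0.1484]
tool_rot: [-3.138, 0.525, -2.993]
force: [1.5, -0.2, -0.3]
grip_width: 0.0586
```

Run:
```python
from h import *
t,B=chambers('9')
b=min(B,key=lambda b:np.hypot(*(b['xy']-[.6033,.339])))
D=down(b['yaw'])*Z180
P=np.r_[b['xy']+[-.0006,0],.0]
plan([(P+[0,0,.07],D)],80)
```

```text
chamber [0.4556 0.3003] yaw -3.5 [38.3 75.6]
chamber [0.6033 0.339 ] yaw -13.4 [37.8 75.9]
t 31.08 at [ 0.5788 -0.133   0.147 ] [-179.8   30.1 -171.6] F [ 0.5 -0.1  0.1] w 0.0586
[-3.5, 38.6, 9.3, 0.08, 0.41, 0.3, 80]
[-2.6, 38.9, 8.9, 0.07, 0.42, 0.29, 80]
[-1.9, 38.9, 8.4, 0.08, 0.41, 0.3, 80]
[-1.0, 39.1, 8.1, 0.08, 0.41, 0.29, 80]
[-0.1, 39.1, 7.8, 0.08, 0.42, 0.3, 80]
[0.7, 39.2, 7.4, 0.07, 0.41, 0.29, 80]
[1.7, 39.3, 7.2, 0.08, 0.41, 0.3, 80]
[2.5, 39.2, 6.9, 0.08, 0.41, 0.29, 80]
[3.5, 39.1, 6.8, 0.07, 0.42, 0.3, 80]
[4.4, 39.1, 6.6, 0.08, 0.41, 0.29, 80]
[5.3, 39.1, 6.5, 0.08, 0.41, 0.3, 80]
[6.2, 38.8, 6.4, 0.08, 0.42, 0.29, 80]
--
```

Call:
carry_out --pt "-3.5 38.6 9 0.08 0.41 0.3 80" --pt "-2.6 39 9 0.07 0.42 0.29 80" --pt "-2 39 8.4 0.08 0.41 0.3 80" --pt "-1 39 8 0.08 0.41 0.29 80" --pt "0 39 7.8 0.08 0.42 0.3 80"

```text
clock: 31.5
position: [0.5878, 0.0626, 0.1138]
tool_rot: [3.116, 0.306, 3.125]
force: [1.3, -1.0, -0.6]
grip_width: 0.0585
```

Call:
carry_out --pt "0.7 39.2 7.4 0.07 0.41 0.29 80" --pt "1.7 39.3 7.2 0.08 0.41 0.3 80" --pt "2.5 39.2 7 0.08 0.41 0.29 80" --pt "3.5 39 6.8 0.07 0.42 0.3 80" --pt "4.4 39 6.6 0.08 0.41 0.29 80"

```text
clock: 31.92
position: [0.5968, 0.2594, 0.0815]
tool_rot: [3.127, 0.087, 2.973]
force: [0.8, -0.9, 0.5]
grip_width: 0.0586
```

Call:
carry_out --pt "5.3 39 6.5 0.08 0.41 0.3 80" --pt "6.2 38.8 6.4 0.08 0.42 0.29 80" --pt "0 0 0 0 0 0 90" --pt "0 0 0 0 0 0 100"

```text
clock: 32.25
position: [0.5997, 0.3386, 0.0683]
tool_rot: [3.14, -0.0, 2.916]
force: [-0.4, 0.1, 0.7]
grip_width: 0.0518
```

Run:
```python
from h import *
from workcell import bot
D=down(-13.4)*Z180
P=np.r_[.6028,.339,0.]
plan([(P+[0,0,.01],D),(P+[0,0,-.0213],D)],110); print(bot.observe()['qpos'].round(2))
```

```text
t 32.25 at [0.5997 0.3386 0.0683] [179.9  -0.  167.1] F [-0.4  0.1  0.7] w 0.0518
[-1.5, 0.5, 29.2, 0.01, 0.0, 0.04, 110]
[-1.5, 0.5, 29.1, 0.01, 0.0, 0.04, 110]
--
[0.0, 0.0, 31.3, 0.0, 0.0, 0.0, 110]
--
[-0.03  0.99 -1.02  1.48  0.88  1.17  0.14]
```

Call:
carry_out --pt "-1.5 0.5 29 0 0 0.04 110" --pt "-1.5 0.5 29 0 0 0.04 110" --pt "0 0 20 0 0 0 110" --pt "0 0 8 0 0 0 110" --pt "0 0 3.3 0 0 0 110"

```text
clock: 32.67
position: [0.6038, 0.3354, -0.0204]
tool_rot: [3.141, 0.001, 2.905]
force: [0.1, 0.6, -0.1]
grip_width: 0.0486
```

Call:
carry_out --pt "0 0 0 0 0 0 115" --pt "0 0 0 0 0 0 115" --pt "0 0 0 0 0 0 115"

```text
clock: 32.92
position: [0.605, 0.3368, -0.0174]
tool_rot: [3.138, 0.003, 2.905]
force: [-0.0, -0.1, -0.3]
grip_width: 0.0466
```

Run:
```python
from h import *
D=down(-13.4)*Z180
plan([(np.r_[.6028,.339,-.0213],D)],115)
```

```text
t 32.92 at [ 0.605   0.3368 -0.0174] [179.8   0.2 166.4] F [-0.  -0.1 -0.3] w 0.0466
[2.6, 1.6, 3.9, 0.04, 0.03, -0.03, 115]
--
```

Call:
carry_out --pt "2.5 1.5 3.9 0.04 0.03 -0.03 115" --pt "0 0 0 0 0 0 115" --pt "0 0 0 0 0 0 255" --pt "0 0 0 0 0 0 255" --pt "0 0 0 0 0 0 255" --force 25

```text
clock: 33.33
position: [0.6022, 0.3388, -0.0224]
tool_rot: [-3.14, -0.001, 2.908]
force: [-1.6, 0.2, 3.0]
grip_width: 0.0351
```

Call:
carry_out --pt "0 0 0 0 0 0 255" --pt "0 0 0 0 0 0 255" --pt "0 0 0 0 0 0 255"

```text
clock: 33.58
position: [0.6023, 0.3388, -0.0224]
tool_rot: [-3.14, -0.001, 2.908]
force: [-3.1, 1.2, 5.0]
grip_width: 0.0352
```

Call:
carry_out --pt "0 0 -5 0 0 0 255" --pt "0 0 -15 0 0 0 255" --pt "0 0 -40 0 0 0 255" --pt "0 0 -40 0 0 0 255" --pt "0 0 -40 0 0 0 255"

```text
clock: 34.0
position: [0.6021, 0.3385, 0.1199]
tool_rot: [-3.14, -0.002, 2.908]
force: [0.5, 0.1, 0.2]
grip_width: 0.0349
```

Run:
```python
from h import *
plan([(cmd(board(.044,.045,.09),Q2),Q2)],255)
```

```text
t 34.00 at [0.6021 0.3385 0.1199] [-1.799e+02 -1.000e-01  1.666e+02] F [0.5 0.1 0.2] w 0.0349
[-7.7, -38.1, -0.6, -0.1, -0.5, -0.35, 255]
[-6.3, -38.3, -0.6, -0.09, -0.49, -0.36, 255]
[-4.9, -38.6, -0.7, -0.1, -0.5, -0.35, 255]
[-3.5, -38.7, -0.8, -0.1, -0.49, -0.36, 255]
[-2.2, -38.7, -1.2, -0.09, -0.5, -0.35, 255]
[-0.7, -38.9, -1.4, -0.1, -0.5, -0.36, 255]
[0.6, -38.8, -1.8, -0.09, -0.49, -0.35, 255]
[1.9, -38.7, -2.3, -0.1, -0.5, -0.36, 255]
[3.3, -38.7, -2.8, -0.1, -0.49, -0.35, 255]
[4.5, -38.4, -3.4, -0.09, -0.5, -0.35, 255]
--
```

Call:
carry_out --pt "0 0 -25 0 0 0 255" --pt "-7.7 -38 -0.6 -0.1 -0.5 -0.35 255" --pt "-6.3 -38.3 -0.6 -0.1 -0.5 -0.35 255" --pt "-5 -38.6 -0.7 -0.1 -0.5 -0.35 255" --pt "-3.5 -38.7 -0.8 -0.1 -0.5 -0.35 255"

```text
clock: 34.42
position: [0.5968, 0.1818, 0.1458]
tool_rot: [3.117, 0.213, 3.055]
force: [1.9, 0.7, -0.5]
grip_width: 0.0349
```

Call:
carry_out --pt "-2.2 -38.7 -1.2 -0.1 -0.5 -0.35 255" --pt "-0.7 -39 -1.4 -0.1 -0.5 -0.35 255" --pt "0.6 -39 -1.8 -0.1 -0.5 -0.35 255" --pt "2 -38.7 -2.3 -0.1 -0.5 -0.35 255" --pt "3.3 -38.7 -2.8 -0.1 -0.5 -0.35 255"

```text
clock: 34.83
position: [0.5894, -0.0128, 0.1485]
tool_rot: [3.131, 0.479, -3.039]
force: [3.2, -0.4, 0.1]
grip_width: 0.0351
```

Call:
carry_out --pt "4.5 -38.4 -3.4 -0.1 -0.5 -0.35 255" --pt "0 0 0 0 0 0 255" --pt "0 0 0 0 0 0 255" --pt "0 0 0 0 0 0 255"

```text
clock: 35.17
position: [0.5889, -0.0501, 0.1487]
tool_rot: [3.138, 0.53, -3.002]
force: [0.6, 1.2, -0.8]
grip_width: 0.035
```

Run:
```python
from h import *
where()
plan([(cmd(board(.043,.045,.03),Q2),Q2),(cmd(board(.043,.045,.008),Q2),Q2)],255)
```

```text
tip world [ 0.5751 -0.0521  0.1724] board x,y,z mm [ 55.1  44.8 109.6] F [ 0.6  1.2 -0.8] w 0.035
t 35.17 at [ 0.5889 -0.0501  0.1487] [ 179.8   30.4 -172. ] F [ 0.6  1.2 -0.8] w 0.035
[6.4, 0.1, 39.8, 0.0, 0.03, -0.03, 255]
[6.2, 0.1, 39.7, 0.0, 0.03, -0.03, 255]
--
[0.0, 0.0, 22.0, 0.0, 0.0, 0.0, 255]
--
```

Call:
carry_out --pt "6.4 0 40 0 0.03 -0.03 255" --pt "6.2 0 30 0 0.03 -0.03 255" --pt "0 0 20 0 0 0 255" --pt "0 0 11 0 0 0 255" --pt "0 0 0 0 0 0 255"

```text
clock: 35.58
position: [0.628, -0.0411, 0.0544]
tool_rot: [3.139, 0.522, -2.992]
force: [-0.8, -0.5, -0.6]
grip_width: 0.0346
```

Call:
carry_out --pt "0 0 0 0 0 0 255" --pt "0 0 0 0 0 0 255"

```text
clock: 35.75
position: [0.6276, -0.0429, 0.057]
tool_rot: [3.141, 0.524, -2.992]
force: [-0.1, -0.4, -0.1]
grip_width: 0.0349
```

Run:
```python
from h import *
where()
plan([(cmd(board(.042,.045,.003),Q2),Q2)],255)
```

```text
tip world [ 0.614  -0.045   0.0808] board x,y,z mm [43.4 46.1 10.5] F [-0.1 -0.4 -0.1] w 0.0349
t 35.75 at [ 0.6276 -0.0429  0.057 ] [ 180.    30.  -171.4] F [-0.1 -0.4 -0.1] w 0.0349
[1.4, -1.2, 7.5, 0.02, 0.0, 0.02, 255]
--
```

Call:
carry_out --pt "1.4 0 6 0 0 0 255" --pt "0 0 2 0 0 0 255" --pt "0 0 0 0 0 0 255"

```text
clock: 36.0
position: [0.6303, -0.0439, 0.0489]
tool_rot: [-3.141, 0.524, -2.993]
force: [-7.1, -2.3, 11.7]
grip_width: 0.0352
```

Call:
carry_out --pt "0 0 1 0 0 0 255" --pt "0 0 0 0 0 0 255"

```text
clock: 36.17
position: [0.6306, -0.0438, 0.0485]
tool_rot: [-3.141, 0.524, -2.993]
force: [-16.7, -4.0, 24.1]
grip_width: 0.0354
```

Run:
```python
from h import *
where()
```

```text
tip world [ 0.617  -0.0459  0.0723] board x,y,z mm [41.6 44.8  1.7] F [-16.7  -4.   24.1] w 0.0354
```

Call:
carry_out --pt "2 0 -1 0 0 0 255" --pt "1 0 0 0 0 0 255" --pt "0 0 0 0 0 0 255"

```text
clock: 36.42
position: [0.6274, -0.0444, 0.0469]
tool_rot: [3.141, 0.523, -2.994]
force: [-5.0, -2.0, 6.1]
grip_width: 0.035
```

Call:
carry_out --pt "1 0 0 0 0 0 255" --pt "0 0 0 0 0 0 255"

```text
clock: 36.58
position: [0.6271, -0.0443, 0.0468]
tool_rot: [3.141, 0.524, -2.994]
force: [-2.2, -1.8, 7.5]
grip_width: 0.0351
```

Call:
carry_out --pt "1 0 0 0 0 0 255" --pt "0 0 0 0 0 0 255"

```text
clock: 36.75
position: [0.6264, -0.0443, 0.0464]
tool_rot: [3.141, 0.524, -2.994]
force: [-0.4, -0.5, 7.9]
grip_width: 0.0349
```

Call:
carry_out --pt "1 0 0 0 0 0 255" --pt "0 0 0 0 0 0 255"

```text
clock: 36.92
position: [0.6256, -0.0444, 0.0459]
tool_rot: [3.141, 0.524, -2.994]
force: [-0.5, -1.5, 7.2]
grip_width: 0.0349
```

Call:
carry_out --pt "1 0 0 0 0 0 255" --pt "0 0 0 0 0 0 255"

```text
clock: 37.08
position: [0.6254, -0.0443, 0.0458]
tool_rot: [3.141, 0.525, -2.993]
force: [4.5, 0.8, 7.3]
grip_width: 0.035
```

Run:
```python
from h import *
where()
```

```text
tip world [ 0.6118 -0.0464  0.0696] board x,y,z mm [35.8 45.   2. ] F [4.5 0.8 7.3] w 0.035
```

Lip contact is starting; one more millimetre, then release.

Call:
carry_out --pt "1 0 0 0 0 0 255" --pt "0 0 0 0 0 0 255"

```text
clock: 37.25
position: [0.6254, -0.0444, 0.0459]
tool_rot: [3.141, 0.527, -2.993]
force: [10.0, 0.6, 8.1]
grip_width: 0.0347
```

Call:
carry_out --pt "-1.5 0 0 0 0 0 255" --pt "0 0 0 0 0 0 120" --pt "0 0 0 0 0 0 120" --pt "0 0 0 0 0 0 120" --pt "0 0 -4 0 0 0 120"

```text
clock: 37.67
position: [0.6222, -0.0447, 0.048]
tool_rot: [3.14, 0.522, -2.994]
force: [-1.5, 0.1, -0.9]
grip_width: 0.045
```

Call:
carry_out --pt "0 0 -12 0 0 0 120" --pt "0 0 -20 0 0 0 100" --pt "0 0 -30 0 0 0 80" --pt "0 0 -30 0 0 0 80" --pt "0 0 -20 0 0 0 80"

```text
clock: 38.08
position: [0.5663, -0.0528, 0.1474]
tool_rot: [-3.142, 0.524, -2.993]
force: [0.1, -0.2, -0.1]
grip_width: 0.0584
```

Call:
carry_out --pt "0 0 0 0 0 0 80"

```text
clock: 38.17
position: [0.5666, -0.0537, 0.1486]
tool_rot: [-3.139, 0.525, -2.992]
force: [1.5, 0.3, 0.4]
grip_width: 0.0587
```

Run:
```python
from h import *
t,B=chambers('10')
b=B[0]
D=down(b['yaw'])*Z180
P=np.r_[b['xy']+[-.0006,0],.0]
plan([(P+[0,0,.07],D)],80)
```

```text
chamber [0.4557 0.3003] yaw -3.4 [38.3 75.8]
t 38.22 at [ 0.5671 -0.054   0.1473] [-179.9   30.1 -171.5] F [ 0.6 -0.6  0.2] w 0.0586
[8.9, 36.7, 3.7, 0.05, 0.5, 0.19, 80]
[9.5, 36.5, 3.9, 0.05, 0.5, 0.2, 80]
[10.0, 36.4, 4.3, 0.05, 0.5, 0.19, 80]
[10.4, 36.2, 4.7, 0.05, 0.5, 0.19, 80]
[11.0, 36.0, 5.0, 0.05, 0.5, 0.2, 80]
[11.4, 35.8, 5.4, 0.05, 0.5, 0.19, 80]
[11.9, 35.5, 5.8, 0.05, 0.5, 0.19, 80]
[12.2, 35.4, 6.3, 0.05, 0.5, 0.2, 80]
[12.6, 35.2, 6.7, 0.05, 0.49, 0.19, 80]
[13.0, 34.9, 7.2, 0.05, 0.5, 0.19, 80]
--
```

Call:
carry_out --pt "8.9 36.7 3.7 0.05 0.5 0.19 80" --pt "9.5 36.5 4 0.05 0.5 0.2 80" --pt "10 36.4 4.3 0.05 0.5 0.19 80" --pt "10.4 36.2 4.7 0.05 0.5 0.19 80" --pt "11 36 5 0.05 0.5 0.2 80"

```text
clock: 38.63
position: [0.51, 0.1256, 0.1065]
tool_rot: [3.127, 0.257, -3.102]
force: [1.6, -0.1, -0.2]
grip_width: 0.0587
```

Call:
carry_out --pt "11.4 35.8 5.4 0.05 0.5 0.19 80" --pt "12 35.5 5.8 0.05 0.5 0.19 80" --pt "12.2 35.4 6.3 0.05 0.5 0.2 80" --pt "12.6 35.2 6.7 0.05 0.5 0.19 80" --pt "13 35 7.2 0.05 0.5 0.19 80"

```text
clock: 39.05
position: [0.4536, 0.3031, 0.068]
tool_rot: [3.141, -0.006, 3.083]
force: [0.5, -0.3, -0.1]
grip_width: 0.0588
```

Call:
carry_out --pt "0 0 0 0 0 0 90" --pt "0 0 0 0 0 0 100"

```text
clock: 39.22
position: [0.4535, 0.3034, 0.0678]
tool_rot: [3.14, -0.005, 3.086]
force: [-0.0, -0.5, 0.1]
grip_width: 0.0522
```

Run:
```python
from h import *
D=down(-3.4)*Z180
P=np.r_[.4549,.3003,0.]
plan([(P+[0,0,-.005],D)],110)
```

```text
t 39.22 at [0.4535 0.3034 0.0678] [179.9  -0.3 176.8] F [-0.  -0.5  0.1] w 0.0522
[-1.0, -1.6, 36.4, 0.01, -0.02, 0.02, 110]
[-0.9, -1.5, 36.4, 0.01, -0.03, 0.02, 110]
--
```

Call:
carry_out --pt "-1 -1.5 30 0 -0.02 0.02 110" --pt "-1 -1.5 30 0 -0.03 0.02 110" --pt "0 0 20 0 0 0 110" --pt "0 0 7 0 0 0 110" --pt "0 0 0 0 0 0 115"

```text
clock: 39.63
position: [0.4559, 0.2973, -0.0191]
tool_rot: [3.141, 0.001, 3.079]
force: [0.5, 0.0, 0.5]
grip_width: 0.0472
```

Call:
carry_out --pt "0 0 0 0 0 0 115" --pt "0 0 0 0 0 0 115"

```text
clock: 39.8
position: [0.4571, 0.2987, -0.0165]
tool_rot: [3.139, 0.004, 3.079]
force: [0.2, -0.4, 1.0]
grip_width: 0.0468
```

Run:
```python
from h import *
D=down(-3.4)*Z180
plan([(np.r_[.4549,.3003,-.0215],D)],115)
```

```text
t 39.80 at [ 0.4571  0.2987 -0.0165] [179.8   0.2 176.4] F [ 0.2 -0.4  1. ] w 0.0468
[2.3, 1.4, 5.0, 0.03, 0.03, -0.03, 115]
--
```

Call:
carry_out --pt "2.3 1.4 4.6 0.03 0.03 -0.03 115" --pt "0 0 0 0 0 0 115" --pt "0 0 0 0 0 0 255" --pt "0 0 0 0 0 0 255" --pt "0 0 0 0 0 0 255" --force 25

```text
clock: 40.22
position: [0.4544, 0.3002, -0.0218]
tool_rot: [-3.141, -0.0, 3.082]
force: [-0.5, -0.9, 6.4]
grip_width: 0.0352
```

Call:
carry_out --pt "0 0 0 0 0 0 255" --pt "0 0 0 0 0 0 255" --pt "0 0 0 0 0 0 255"

```text
clock: 40.47
position: [0.4544, 0.3002, -0.0218]
tool_rot: [-3.141, -0.0, 3.082]
force: [-1.9, -0.8, 6.1]
grip_width: 0.035
```

Call:
carry_out --pt "0 0 -5 0 0 0 255" --pt "0 0 -15 0 0 0 255" --pt "0 0 -40 0 0 0 255" --pt "0 0 -40 0 0 0 255" --pt "0 0 -40 0 0 0 255"

```text
clock: 40.88
position: [0.4536, 0.3001, 0.1196]
tool_rot: [-3.14, -0.002, 3.083]
force: [0.7, -0.6, 0.2]
grip_width: 0.0351
```

Call:
carry_out --pt "0 0 -25 0 0 0 255" --pt "0 0 0 0 0 0 255"

```text
clock: 41.05
position: [0.4557, 0.3018, 0.148]
tool_rot: [3.139, 0.004, 3.082]
force: [0.4, 0.5, -0.5]
grip_width: 0.0348
```

Run:
```python
from h import *
plan([(cmd(board(.052,.125,.1),Q2),Q2)],255)
```

```text
t 41.05 at [0.4557 0.3018 0.148 ] [179.8   0.2 176.6] F [ 0.4  0.5 -0.5] w 0.0348
[-17.4, -33.1, 1.1, -0.06, -0.62, -0.24, 255]
[-16.5, -33.4, 2.1, -0.06, -0.61, -0.24, 255]
[-15.4, -33.9, 2.8, -0.07, -0.62, -0.24, 255]
[-14.4, -34.3, 3.5, -0.06, -0.62, -0.24, 255]
[-13.3, -34.7, 4.3, -0.06, -0.62, -0.25, 255]
[-12.1, -35.1, 4.8, -0.06, -0.61, -0.24, 255]
[-10.9, -35.3, 5.4, -0.06, -0.62, -0.24, 255]
[-9.6, -35.7, 5.8, -0.06, -0.62, -0.24, 255]
--
```

Call:
carry_out --pt "-17.4 -33 1 -0.06 -0.62 -0.24 255" --pt "-16.5 -33.4 2 -0.06 -0.62 -0.24 255" --pt "-15.4 -34 2.8 -0.06 -0.62 -0.24 255" --pt "-14.4 -34.3 3.5 -0.06 -0.62 -0.24 255" --pt "-13.3 -34.7 4.3 -0.06 -0.62 -0.24 255"

```text
clock: 41.47
position: [0.5315, 0.1286, 0.1377]
tool_rot: [3.132, 0.327, -3.073]
force: [3.0, -0.2, -0.5]
grip_width: 0.0352
```

Call:
carry_out --pt "-12 -35 4.8 -0.06 -0.62 -0.24 255" --pt "-11 -35.3 5.4 -0.06 -0.62 -0.24 255" --pt "-9.6 -35.7 5.8 -0.06 -0.62 -0.24 255" --pt "0 0 0 0 0 0 255" --pt "0 0 0 0 0 0 255"

```text
clock: 41.88
position: [0.5772, 0.0257, 0.1339]
tool_rot: [-3.136, 0.519, -2.997]
force: [0.3, 0.6, -0.2]
grip_width: 0.0354
```

Run:
```python
from h import *
where()
plan([(cmd(board(.042,.125,.03),Q2),Q2),(cmd(board(.042,.125,.01),Q2),Q2)],255)
```

```text
tip world [0.5637 0.0239 0.1578] board x,y,z mm [ 47.6 121.6  97. ] F [ 0.3  0.6 -0.2] w 0.0354
t 41.88 at [0.5772 0.0257 0.1339] [-179.7   29.7 -171.7] F [ 0.3  0.6 -0.2] w 0.0354
[2.6, 2.0, 33.5, -0.03, -0.02, -0.01, 255]
[2.6, 1.9, 33.5, -0.03, -0.03, -0.01, 255]
--
[0.0, 0.0, 20.0, 0.0, 0.0, 0.0, 255]
--
```

Call:
carry_out --pt "2.6 2 30 -0.03 -0.02 0 255" --pt "2.6 2 25 -0.03 -0.03 0 255" --pt "0 0 18 0 0 0 255" --pt "0 0 12 0 0 0 255" --pt "0 0 0 0 0 0 255"

```text
clock: 42.3
position: [0.6143, 0.0395, 0.0561]
tool_rot: [3.137, 0.522, -2.995]
force: [-1.1, 0.6, -0.4]
grip_width: 0.035
```

Call:
carry_out --pt "0 0 0 0 0 0 255" --pt "0 0 0 0 0 0 255"

```text
clock: 42.47
position: [0.6143, 0.0385, 0.0588]
tool_rot: [3.14, 0.525, -2.993]
force: [-0.4, 0.8, -0.4]
grip_width: 0.0349
```

Run:
```python
from h import *
where()
plan([(cmd(board(.041,.125,.003),Q2),Q2)],255)
```

```text
tip world [0.6006 0.0364 0.0826] board x,y,z mm [ 43.2 128.5  12.7] F [-0.4  0.8 -0.4] w 0.0349
t 42.47 at [0.6143 0.0385 0.0588] [ 179.9   30.1 -171.5] F [-0.4  0.8 -0.4] w 0.0349
[2.3, -3.6, 9.7, 0.03, 0.01, 0.01, 255]
--
```

Call:
carry_out --pt "1 -3 4 0.03 0 0 255" --pt "1 0 4 0 0 0 255" --pt "0 0 2 0 0 0 255" --pt "0 0 0 0 0 0 255"

```text
clock: 42.8
position: [0.6183, 0.0346, 0.0487]
tool_rot: [-3.139, 0.525, -2.994]
force: [-7.0, -5.1, 13.0]
grip_width: 0.0349
```

Call:
carry_out --pt "0 0 1 0 0 0 255" --pt "0 0 0 0 0 0 255"

```text
clock: 42.97
position: [0.6186, 0.0352, 0.0483]
tool_rot: [-3.139, 0.526, -2.993]
force: [-14.8, -4.2, 23.3]
grip_width: 0.0348
```

Run:
```python
from h import *
where()
```

```text
tip world [0.605  0.0332 0.0721] board x,y,z mm [ 41.3 124.8   1.7] F [-14.8  -4.2  23.3] w 0.0348
```

Call:
carry_out --pt "2 0 -1 0 0 0 255" --pt "1 0 0 0 0 0 255" --pt "0 0 0 0 0 0 255"

```text
clock: 43.22
position: [0.6154, 0.0347, 0.0467]
tool_rot: [-3.14, 0.524, -2.994]
force: [-1.8, -0.7, 1.6]
grip_width: 0.0348
```

Call:
carry_out --pt "1 0 0 0 0 0 255" --pt "1 0 0 0 0 0 255" --pt "0 0 0 0 0 0 255"

```text
clock: 43.47
position: [0.614, 0.0346, 0.0459]
tool_rot: [-3.14, 0.525, -2.994]
force: [-0.1, -0.6, 4.4]
grip_width: 0.0353
```

Call:
carry_out --pt "1 0 0 0 0 0 255" --pt "0 0 0 0 0 0 255"

```text
clock: 43.63
position: [0.6139, 0.0347, 0.0459]
tool_rot: [-3.14, 0.526, -2.994]
force: [4.0, 0.8, 4.6]
grip_width: 0.035
```

Call:
carry_out --pt "1 0 0 0 0 0 255" --pt "0 0 0 0 0 0 255"

```text
clock: 43.8
position: [0.6139, 0.0347, 0.0459]
tool_rot: [-3.14, 0.528, -2.994]
force: [8.7, 0.7, 5.4]
grip_width: 0.035
```

Run:
```python
from h import *
where()
```

```text
tip world [0.6002 0.0327 0.0697] board x,y,z mm [ 35.9 124.9   2. ] F [8.7 0.7 5.4] w 0.035
```

Call:
carry_out --pt "-1.8 0 0 0 0 0 255" --pt "0 0 0 0 0 0 120" --pt "0 0 0 0 0 0 120" --pt "0 0 0 0 0 0 120" --pt "0 0 -4 0 0 0 120"

```text
clock: 44.22
position: [0.6114, 0.0343, 0.0486]
tool_rot: [-3.141, 0.524, -2.994]
force: [-0.2, -0.1, 0.3]
grip_width: 0.0454
```

Call:
carry_out --pt "0 0 -12 0 0 0 120" --pt "0 0 -20 0 0 0 120" --pt "0 0 -30 0 0 0 120" --pt "0 0 -35 0 0 0 120" --pt "0 0 -35 0 0 0 120"

```text
clock: 44.63
position: [0.5455, 0.0253, 0.1633]
tool_rot: [-3.141, 0.524, -2.994]
force: [-0.0, -0.3, 1.7]
grip_width: 0.0451
```

Call:
carry_out --pt "0 0 0 0 0 0 120" --pt "0 0 0 0 0 0 120"

```text
clock: 44.8
position: [0.5469, 0.0238, 0.1645]
tool_rot: [-3.136, 0.527, -2.993]
force: [-0.2, -0.3, -0.9]
grip_width: 0.0451
```

Run:
```python
from h import *
D=down(8.42)*Z180
plan([(np.r_[.6685,-.331,.135],D)],120)
t=grab('top','11');s=grab('side','11')
a=cv2.resize(t['color'][150:260,240:440,::-1],(800,440),interpolation=cv2.INTER_CUBIC)
cv2.imwrite('pics/b4.png',np.clip(a*1.3,0,255).astype(np.uint8))
print(blobs(t))
```

```text
t 44.80 at [0.5469 0.0238 0.1645] [-179.7   30.2 -171.5] F [-0.2 -0.3 -0.9] w 0.0451
[-4.4, -36.9, 6.1, 0.0, 0.5, 0.0, 120]
[-4.7, -36.8, 6.0, -0.01, 0.51, 0.0, 120]
[-4.9, -36.9, 5.6, 0.0, 0.5, 0.0, 120]
[-5.3, -36.8, 5.3, -0.01, 0.5, 0.0, 120]
[-5.6, -36.9, 5.0, 0.0, 0.51, 0.0, 120]
[-5.8, -36.9, 4.8, -0.01, 0.5, 0.0, 120]
[-6.0, -36.9, 4.3, 0.0, 0.5, 0.0, 120]
[-6.3, -36.8, 4.1, -0.01, 0.51, 0.0, 120]
[-6.5, -36.9, 3.6, 0.0, 0.5, 0.0, 120]
[-6.6, -36.9, 3.4, -0.01, 0.5, 0.0, 120]
--
[]
```

View pics/b4.png

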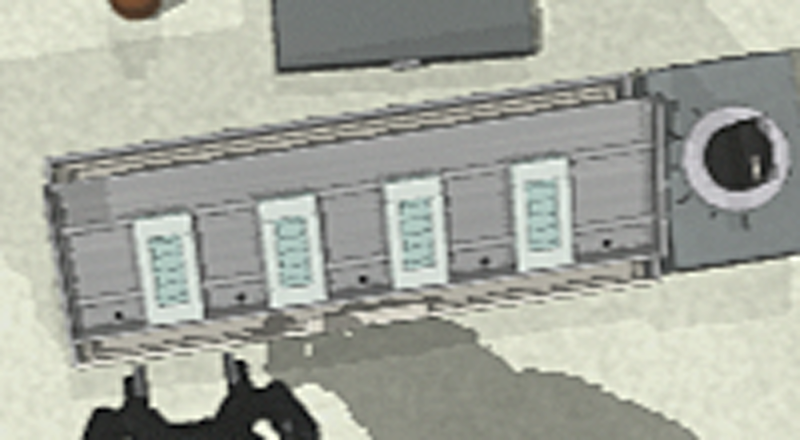

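Call:
carry_out --pt "-4.4 -37 6 0 0.5 0 120" --pt "-4.7 -37 6 0 0.51 0 120" --pt "-5 -37 5.6 0 0.5 0 120" --pt "-5.3 -37 5.3 0 0.5 0 120" --pt "-5.6 -37 5 0 0.51 0 120"

```text
clock: 45.32
position: [0.5962, -0.1181, 0.1508]
tool_rot: [-3.134, 0.312, -2.996]
force: [0.7, -0.4, 0.0]
grip_width: 0.045
```

Call:
carry_out --pt "-5.8 -37 4.8 0 0.5 0 120" --pt "-6 -37 4.3 0 0.5 0 120" --pt "-6.3 -37 4 0 0.51 0 120" --pt "-6.5 -37 3.6 0 0.5 0 120" --pt "-6.6 -37 3.4 0 0.5 0 120"

```text
clock: 45.73
position: [0.6567, -0.2976, 0.1382]
tool_rot: [-3.133, 0.048, -3.001]
force: [1.0, -0.4, 0.5]
grip_width: 0.0451
```

Call:
carry_out --pt "0 0 0 0 0 0 120" --pt "0 0 0 0 0 0 120"

```text
clock: 45.9
position: [0.6574, -0.2967, 0.1376]
tool_rot: [-3.133, 0.051, -3.002]
force: [-0.7, 2.1, -0.8]
grip_width: 0.0454
```

Run:
```python
from h import *
from workcell import bot
D=down(8.42)*Z180
plan([(np.r_[.6685,-.331,.085],D)],120);print(bot.observe()['qpos'].round(2))
```

```text
t 45.90 at [ 0.6574 -0.2967  0.1376] [-179.5    2.9 -172. ] F [-0.7  2.1 -0.8] w 0.0454
[-1.8, -17.5, 26.6, -0.04, 0.24, -0.04, 120]
[-2.3, -17.7, 26.5, -0.04, 0.25, -0.04, 120]
--
[ 0.89  0.92 -1.02  1.39  0.8   1.22  1.52]
```

Call:
carry_out --pt "-1.3 -12 0 -0.04 0.24 -0.04 120" --pt "-1.3 -12 0 -0.04 0.25 -0.04 120" --pt "-1 -11 0 0 0 0 120" --pt "0 0 0 0 0 0 120" --pt "0 0 0 0 0 0 120"

```text
clock: 46.32
position: [0.6655, -0.3293, 0.1406]
tool_rot: [-3.14, 0.003, -2.992]
force: [-0.2, 1.5, -0.5]
grip_width: 0.0452
```

Run:
```python
from h import *
D=down(8.42)*Z180
plan([(np.r_[.6685,-.331,.063],D)],120)
```

```text
t 46.32 at [ 0.6655 -0.3293  0.1406] [-1.799e+02  1.000e-01 -1.714e+02] F [-0.2  1.5 -0.5] w 0.0452
[-1.3, -1.0, 38.8, -0.01, 0.01, 0.01, 120]
[-1.3, -1.0, 38.8, -0.01, 0.01, 0.02, 120]
--
```

Call:
carry_out --pt "-1.3 -1 20 0 0 0.02 120" --pt "-1.3 -1 20 0 0 0 120" --pt "0 0 15 0 0 0 120" --pt "0 0 10 0 0 0 120" --pt "0 0 0 0 0 0 120"

```text
clock: 46.73
position: [0.6678, -0.3308, 0.0745]
tool_rot: [-3.14, 0.001, -2.993]
force: [-0.5, -0.4, -0.4]
grip_width: 0.045
```

Call:
carry_out --pt "0 0 0 0 0 0 120" --pt "0 0 0 0 0 0 120"

```text
clock: 46.9
position: [0.6694, -0.3314, 0.0779]
tool_rot: [-3.139, 0.004, -2.994]
force: [0.2, -0.8, -0.7]
grip_width: 0.0454
```

Run:
```python
from h import *
D=down(8.42)*Z180
plan([(np.r_[.6685,-.331,.063],D)],120)
```

```text
t 46.90 at [ 0.6694 -0.3314  0.0779] [-179.8    0.2 -171.5] F [ 0.2 -0.8 -0.7] w 0.0454
[0.9, 0.5, 14.9, -0.03, 0.04, 0.01, 120]
--
```

Call:
carry_out --pt "0.5 0.3 8 -0.03 0.04 0 120" --pt "0.4 0.2 6 0 0 0 120" --pt "0 0 0 0 0 0 255" --pt "0 0 0 0 0 0 255" --pt "0 0 0 0 0 0 255" --force 30

```text
clock: 47.32
position: [0.6679, -0.3303, 0.0629]
tool_rot: [3.14, -0.001, -2.993]
force: [-4.5, -3.7, -1.8]
grip_width: 0.0135
```

Call:
carry_out --pt "0 0 0 0 0 0 255" --pt "0 0 0 0 0 0 255" --pt "0 0 0 0 0 0 255" --pt "0 0 0 0 0 0 255"

```text
clock: 47.65
position: [0.6679, -0.3304, 0.0629]
tool_rot: [3.14, -0.002, -2.993]
force: [-3.0, 3.9, 1.1]
grip_width: 0.0137
```

Run:
```python
from h import *
from workcell import bot
plan([],0);print(bot.observe()['moment'])
```

```text
t 47.65 at [ 0.6679 -0.3304  0.0629] [ 1.799e+02 -1.000e-01 -1.715e+02] F [-3.   3.9  1.1] w 0.0137
[ 0.86832407  0.62286693 -0.06487243]
```

Call:
carry_out --pt "0 0 0 0 0 0.6 255" --pt "0 0 0 0 0 0.6 255" --pt "0 0 0 0 0 0.6 255" --pt "0 0 0 0 0 0.6 255" --pt "0 0 0 0 0 0.6 255"

```text
clock: 48.07
position: [0.6679, -0.33, 0.0629]
tool_rot: [3.14, -0.002, 2.973]
force: [-4.2, 5.9, 0.4]
grip_width: 0.013
```

Call:
carry_out --pt "0 0 0 0 0 0.6 255" --pt "0 0 0 0 0 0.6 255" --pt "0 0 0 0 0 0.6 255" --pt "0 0 0 0 0 0.6 255" --pt "0 0 0 0 0 0.6 255"

```text
clock: 48.48
position: [0.6679, -0.3296, 0.0629]
tool_rot: [3.141, -0.003, 2.659]
force: [-3.2, 8.2, 1.0]
grip_width: 0.0136
```

Call:
carry_out --pt "0 0 0 0 0 0.6 255" --pt "0 0 0 0 0 0.6 255" --pt "0 0 0 0 0 0.6 255" --pt "0 0 0 0 0 0.6 255" --pt "0 0 0 0 0 0.6 255"

```text
clock: 48.9
position: [0.6681, -0.3293, 0.0629]
tool_rot: [3.141, -0.003, 2.345]
force: [-1.8, 8.9, 0.2]
grip_width: 0.0133
```

Call:
carry_out --pt "0 0 0 0 0 0.6 255" --pt "0 0 0 0 0 0.4 255" --pt "0 0 0 0 0 0 255" --pt "0 0 0 0 0 0 255"

```text
clock: 49.23
position: [0.6682, -0.3292, 0.0629]
tool_rot: [3.141, -0.003, 2.243]
force: [-3.0, 9.4, 0.1]
grip_width: 0.0132
```

Run:
```python
from h import *
plan([([.6679,-.3304,.0629],down(8.42-240))],255)
```

```text
t 49.23 at [ 0.6682 -0.3292  0.0629] [180.   -0.2 128.5] F [-3.   9.4  0.1] w 0.0132
[-0.7, -1.0, 0.0, 0.0, -0.03, 0.02, 255]
--
```

Call:
carry_out --pt "0 0 0 0 0 0 130" --pt "0 0 0 0 0 0 130" --pt "0 0 0 0 0 0 130" --pt "0 0 -10 0 0 0 130" --pt "0 0 -20 0 0 0 130"

```text
clock: 49.65
position: [0.6669, -0.3311, 0.0915]
tool_rot: [-3.139, -0.004, 2.242]
force: [-0.3, -0.2, -0.0]
grip_width: 0.0421
```

Call:
carry_out --pt "0 0 -30 0 0 0 130" --pt "0 0 -30 0 0 0 130" --pt "20 20 -20 0 0 0 130" --pt "25 25 0 0 0 0 130" --pt "25 25 0 0 0 0 130"

```text
clock: 50.07
position: [0.6799, -0.2326, 0.1753]
tool_rot: [3.141, 0.002, 2.24]
force: [1.1, 1.3, -0.6]
grip_width: 0.0417
```

Run:
```python
from h import *
plan([(np.r_[.42,-.36,.2],down(128.5))],130)
```

```text
t 50.07 at [ 0.6799 -0.2326  0.1753] [1.800e+02 1.000e-01 1.284e+02] F [ 1.1  1.3 -0.6] w 0.0417
[7.7, -35.4, -3.1, 0.0, 0.0, 0.0, 130]
[7.6, -35.3, -3.1, 0.0, 0.0, -0.01, 130]
[7.7, -35.4, -3.2, 0.0, 0.01, 0.0, 130]
[7.8, -35.3, -3.1, 0.0, 0.0, 0.0, 130]
[7.7, -35.4, -3.1, 0.01, 0.0, -0.01, 130]
[7.7, -35.3, -3.1, 0.0, 0.0, 0.0, 130]
[7.8, -35.4, -3.1, 0.0, 0.0, 0.0, 130]
[7.7, -35.3, -3.0, 0.0, 0.01, 0.0, 130]
--
```

Call:
carry_out --pt "7.7 -35.4 -3 0 0 0 130" --pt "7.7 -35.4 -3 0 0 0 130" --pt "7.7 -35.4 -3 0 0 0 130" --pt "7.7 -35.4 -3 0 0 0 130" --pt "7.7 -35.4 -3 0 0 0 130"

```text
clock: 50.48
position: [0.5154, -0.3135, 0.1889]
tool_rot: [-3.14, -0.0, 2.242]
force: [0.6, -1.1, 0.8]
grip_width: 0.0422
```

Call:
carry_out --pt "7.7 -35.4 -3 0 0 0 130" --pt "7.7 -35.4 -3 0 0 0 130" --pt "7.7 -35.4 -3 0 0 0 130" --pt "0 0 0 0 0 0 130" --pt "0 0 0 0 0 0 130"

```text
clock: 50.9
position: [0.4177, -0.3627, 0.1981]
tool_rot: [-3.14, 0.0, 2.238]
force: [0.9, 0.6, 0.2]
grip_width: 0.042
```

Run:
```python
from h import *
t=grab('top','12');s=grab('side','12')
a=cv2.resize(t['color'][150:260,240:440,::-1],(800,440),interpolation=cv2.INTER_CUBIC)
cv2.imwrite('pics/f1.png',np.clip(a*1.3,0,255).astype(np.uint8))
for n,f in(('top',t),('side',s)):
  C=cloud(f);Q=C[(np.hypot(C[...,0]-.668,C[...,1]+.331)<.04)&(C[...,2]>.1)&(C[...,2]<.125)]
  U,S,V=np.linalg.svd(Q[:,:2]-Q[:,:2].mean(0),full_matrices=False);print(n,len(Q),'bar dir',np.degrees(np.arctan2(V[0,1],V[0,0])),S)
  q=(C.reshape(-1,3)[:,:2]@A.T)-[RX,RY];z=C.reshape(-1,3)[:,2];m=abs(q[:,1]-.08)<.03
  print([(round(x,3),np.percentile(z[m&(abs(q[:,0]-x)<.002)],90).round(3)) for x in np.arange(-.082,-.058,.004) if (m&(abs(q[:,0]-x)<.002)).any()])
for m in[cv2.inRange(t['color'],(150,165,155),(255,255,255))]:
  M=np.zeros_like(m);M[195:240,265:390]=m[195:240,265:390]
  for c in cv2.findContours(M,cv2.RETR_EXTERNAL,cv2.CHAIN_APPROX_NONE)[0]:
    if cv2.contourArea(c)>100:
      o,d=rays(t,c[:,0]);n=np.r_[-.5*A[0],.8660];p0=board(.038,0,.007);P=o+d*(((p0-o)@n)/(d@n))[:,None]
      r=P[:,:2]@A.T-[RX,RY];bx=(r[:,0]+.0451)*.866+(P[:,2]-.05)*.5
      (x,y),(w,h),an=cv2.minAreaRect((np.c_[bx,r[:,1]]*1e4).astype(np.float32));print('on board x,y mm',round(x/10,1),round(y/10,1),round(w/10,1),round(h/10,1),round(an,1))
```

```text
top 104 bar dir 127.92443654342689 [0.12603863 0.04262642]
[(np.float64(-0.082), np.float64(0.004)), (np.float64(-0.078), np.float64(0.003)), (np.float64(-0.074), np.float64(0.003)), (np.float64(-0.07), np.float64(0.039)), (np.float64(-0.066), np.float64(0.038)), (np.float64(-0.062), np.float64(0.025))]
side 248 bar dir -51.313616422071696 [0.18937605 0.06571366]
[]
```

View pics/f1.png

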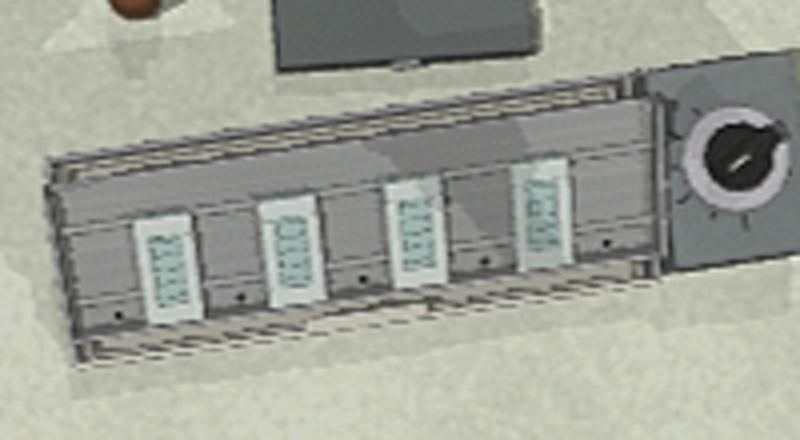

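```bash
python3 -c "
from workcell import bot
print(bot.job_done())"
```

```text
the job is handed in; nothing more can be done
None
```

The job is done and handed in at about 51 s. The drip tray is home, all four chambers are on the board, and the timer is at the 60 degree mark.

**What I did**
- **Tray:** I pushed it in until it met its stop.
- **Chambers:** only four were on the mat at the start. One was knocked about 4 cm during the run, so I found it again before gripping it. Each was gripped at 25 N and slid down the slope until I felt the lip. They sit lengthways up the slope, about 45 mm apart edge to edge.
- **Timer:** I gripped the bar, turned it 60 degrees clockwise, let go and moved the arm clear.

**Last checks**
- **Tray:** the depth data puts the front face 70 to 73 mm in front of the rack's origin, against 71 mm when home.
- **Chambers:** the last picture shows all four lying straight at the lip, and the mat was empty.
- **Timer:** the bar lies at 127.9 degrees from the top camera and 128.7 from the side, against a target of 128.4, so it is within 1 degree.
- **Other things on the bench:** nothing was handled. I did not measure their positions again, and the last picture shows only the slide box and the dropper bottle.

**What failed or disagreed**
- **Fingertips:** they end about 27.5 mm short of the reported tool point. My first tray push passed over the panel without moving it. I found the offset by touching the bench and corrected for it afterwards.
- **Second chamber:** the arm reached joint limits while placing it, so I turned the tool half round and used that pose for the rest.
- **Final chamber measurement:** my numeric check of the chambers on the board found no outlines. Their final position rests on the contact forces and the picture.

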